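Set the syrup cell in the colour meter

TASK

Pick up the amber syrup cell and put it into the well of the white colour meter with its clear faces across the light path (lamp to detector), then push it straight down past the spring until you feel it stop, fully home on its seat, and let go. How deep the seat stands is not known, so go by feel: press gently, never forcing the cell or the meter, and leave the jar, the measuring cup and the ribbon spool where they stand.

Things in the scene. Friction and masses are not known exactly. Their poses are not given: they have to be found in the camera images.
- cell_center (a point): centre of the loose upright sample cell, half-way up its 85 mm (42.5 mm above its underside). Body 32 x 32 mm and 58 mm high, edges rounded by 4 mm; on it a black cap 24 x 24 mm, 56 to 85 mm above the underside, to grip across either pair of sides. z up; clear amber faces look along +x and -x, white ribbed frosted faces along +y and -y; an orange line on the cap runs along x.
- cell: the same cell, about 0.11 kg: origin at the centre of its underside, axes as point cell_center. Either clear face may look to the lamp.
- well_mouth (a point): centre of the mouth of the colour meter's square well, 60 mm above the worktop, z up. The light path runs along x. The well is 35 x 35 mm, sides along x and y, so the cell would also go in wrongly turned by 90 degrees.
- meter: the fixed colour meter: origin at the centre of its underside, axes as well_mouth. Base 190 x 78 mm (x by y); black cell holder 59 x 59 mm, 60 mm high, in the middle; white lamp housing at -x and detector housing at +x, 56 mm high, each with an orange line along x on top. It must never be pressed with more than 30 N in all by the cell or anything else (the spring's 6 N counts); 8 to 14 N down on the cell is enough.
- leaf_knuckle (a point): crest of the steel spring leaf in the well's -y wall, 16 mm below the mouth and, unloaded, 5.5 mm inside the wall; the leaf slopes in from the mouth. It presses the cell against the +y wall with about 5 to 6 N, so the cell does not fall home by itself: it slides down against roughly 3 to 8 N of friction.
- seat (a joint): how far the seat in the well is pressed down, m: 0 unloaded, 0.003 at its hard stop with the cell fully home; the light spring takes about 1 N. The unloaded seat's top lies anywhere from 24 to 42 mm below the mouth (set by hand, differs each time, not measured). With the cell home its cap's top is 40 to 58 mm above the mouth.
- jam_jar: glass jam jar with white lid, 76 mm wide, 92 mm high, beside the meter; leave alone; origin at the centre of its underside
- measure: steel measuring cup with handle, 72 x 99 mm, 57 mm high, beside the meter; leave alone; origin at the centre of its underside
- ribbon: spool of green ribbon with cream flanges, 72 mm wide, 22 mm high, near the cell's start; leave alone; origin at the centre of its underside
Mind the look-alikes: they are no part of the job. Several things look just like the cell: the one meant starts farthest from the robot's base.

How it is judged:
At the end, for the whole second after the job is handed in: The cell stands at rest and released in the well (underside within 4 mm of the well's axis, upright within 7 degrees), its clear faces square to the light path within 7.5 degrees, either way round, pressed home so that the seat is down by more than 2 of its 3 mm (value of joint seat above 0.002 m and angle between the x axis of cell_center and the x axis of well_mouth, either way round below 0.13 rad and horizontal distance between cell and well_mouth below 0.004 m and angle between cell_center's own z axis and vertical below 0.12 rad and linear speed of cell below 0.01 m/s); the robot touches nothing.
It fails at once if the meter is pressed by the cell, the robot or anything else with more than 30 N (contact force between meter and anything else above 30 N).
It fails at once if the jam jar is moved more than 20 mm (distance of jam_jar from where it was at the start of the episode above 0.02 m).
It fails at once if the measuring cup is moved more than 20 mm (distance of measure from where it was at the start of the episode above 0.02 m).
It fails at once if the ribbon spool is moved more than 20 mm (distance of ribbon from where it was at the start of the episode above 0.02 m).
It also fails if it takes over 51 s, if anything falls off the work surface, if the arm or the gripper's body presses on something with over 40 N, if the wrist force passes 120 N, or if a joint passes its speed limit or range.

ROBOT

A 7-joint arm with a two-finger parallel gripper is mounted at the origin on a cart in front of the work surface, level with it; the furniture and walls round the work are solid. World frame = base frame: x ahead of the robot, y to its left, z up, the work surface at z = 0. Lengths are in m, angles in rad, forces in N, time in s.
With the tool pointing down it reaches from about 0.425 to 0.925 m from the base axis. Payload 6.8 kg.
Tool frame: the origin (TCP) lies midway between the tips of the shut fingers; the grasp point (between the pads) lies 19 mm behind it; z points along the fingers, y is the direction in which the jaws open and shut (so a half turn about z gives the same grasp; the last joint's range is limited). The gripper opens to 85 mm and grips with 20 to 120 N. Pads are 22 mm wide; open, the fingers measure 114 mm over their backs; the gripper's body (76 mm by 85 mm) begins 54 mm behind the grasp point. The pads swing forward as they close: fully open they stand 13 mm farther back than shut.
Start: joints at [1.114, 0.477, 0.022, 1.555, -0.011, 1.109, -0.083], TCP at [0.231, -0.634, 0.231] pointing down, gripper open.
Joint ranges: [-2.96, 2.96], [-0.34, 2.1], [-1.41, 1.46], [0.24, 2.44], [-1.37, 4.51], [0.17, 1.92], [-2.96, 2.96]. Speed limits (rad/s): [2.39, 2.39, 3.14, 3.14, 3.14, 3.14, 3.14].

INTERFACE

Orientations are given as a unit quaternion [w, x, y, z].
In Python, from station import bot gives the robot as it stands.
- The arm moves only by the shell command python3 -m jog 'ROWS' [FORCE]. ROWS is JSON, a list of rows, each a list of 3 entries, a list of its own where there are three numbers: the shift along the tool's x, y, z in mm, then the turn, a rotation vector about the tool's x, y, z in degrees, then the closure, from -1 (fully open) to 1 (shut). A call has 1 to 12 rows; each row shifts and turns the commanded pose from where the row before left it, along the tool's axes as they then stand; what a row does not reach is not made up. A row lasts 1/8 s, in which the tool goes at most 62.5 mm and 10.7 degrees, less where a joint would pass 70% of its speed; a pose out of reach is approached as far as the arm can. A call is refused whole if a number of a shift passes 62.5 or a number of a turn 10.7, either way. A call with a gripper value outside its range is refused whole. The fingers move at their own pace and stop on an object; FORCE is the grip in N (left out, the last holds). Time passes only in rows, so rows that do not move let the fingers close. It gives the time, the measured TCP pose, the force and the opening at its end, in the units of the state.
- bot.get_obs(): the state, without advancing time (a new reading comes with each control period).
- bot.read_camera(name): name is "side" or "top"; returns (picture, depth): 420x560x3 uint8, red, green, blue; 420x560 float32, m along the optical axis (not along the pixel's ray), 0 where there is no reading.
- bot.camera_info(name): a dict with "fx", "fy", "cx", "cy" (pixels), "world_from_camera" (4x4, takes a point from camera to world coordinates). Camera axes: x right, y up, looking along -z (the intrinsics and any distortion apply to the point x, -y, -z); pixel columns grow to the right and rows downward; lengths in m; the calibration is good to about 2 mm. A picture is of the moment at which its call begins. camera_info takes no time and is no camera call.
- bot.hand_in(): hands the job in, once; it reports no verdict.
Trained networks look in the newest picture that a camera, given by its name, has taken for a name from the list of things; names that differ only in an ending like _2 or _b are one class to them, and where a whole thing is asked for, a point or a joint stands for the part that bears it (a point fixed in the world has none). Each returns a list of dicts, best first, with "score" (0 to 1); they miss things now and then, are a little off and sometimes report something else, mostly with a low value. They report only what shows in the picture. A call takes as long as a camera call. They do not tell look-alikes from the thing itself.
- bot.find_in(camera, thing): "xy" ([column, row] as shares, 0 to 1, of the picture: columns of its width, rows of its height, amid what is visible of it).
- bot.cut_out(camera, thing): "pixels" (420x560 bool, what is visible of it) and "xy" ([column, row] as shares, 0 to 1, of the picture: columns of its width, rows of its height, amid what is visible of it).
- bot.landmark_of(camera, thing): "xy" ([column, row] as shares, 0 to 1, of the picture: columns of its width, rows of its height: a listed point, or the origin of a listed thing).
The state is a dict: "t": time; "q": joint angles; "joint_vel": joint speeds; "joint_torque": joint torques, N m; "eef_pos": TCP position; "tool_rot": TCP orientation; "contact_force": force on the tool from outside, world axes, zero at the start; "torque": the same for the moment, N m; "gripper_width": opening from 0.0 (shut) to 1.0 (fully open).
Only numpy, scipy, OpenCV 4.12 (cv2) and the standard library are available. Lean on these libraries where they do the work, as an engineer would, in place of code of your own. Each camera call takes 0.05 s, during which the arm holds its last target.

## Working session

There is one attempt and no reset: what is moved stays moved. The work goes in short steps, Python scripts to look and compute and a shell command to move; the robot and the scene stay as the last step left them, time stands still between calls to the robot, and variables do not carry over. Pictures are saved under pics/ and viewed, and the job is handed in when it is done.

```bash
ls; mkdir -p pics
python3 - <<'E'
from station import bot
import cv2
print(bot.get_obs())
for c in("top","side"):
    p,d=bot.read_camera(c); cv2.imwrite(f"pics/{c}0.png",p[:,:,::-1]); print(c,bot.camera_info(c))
    for th in("cell_center","well_mouth","jam_jar","measure","ribbon"):
        print(th,[(round(r['score'],2),[round(r['xy'][0]*560,1),round(r['xy'][1]*420,1)]) for r in bot.landmark_of(c,th)])
E
```

```text
pics
{'t': 0.0, 'q': array([ 1.11387294,  0.47781292,  0.02234837,  1.55645519, -0.01149522,
        1.10929198, -0.08307848]), 'joint_vel': array([-0.00127693, -0.00173756, -0.00071209, -0.00045866,  0.00105071,
       -0.00100087, -0.00164794]), 'joint_torque': array([ 1.47706771e-03, -5.96447289e+01,  1.60873018e+00, -2.81191063e+01,
        1.25535109e-02,  9.49322392e-03,  9.22406429e-06]), 'eef_pos': array([ 0.23048671, -0.63379895,  0.23031571]), 'tool_rot': array([-8.90139228e-04,  9.84825123e-01,  1.73547200e-01, -2.30699962e-04]), 'contact_force': array([ 0.63944754,  0.37987663, -0.09508964]), 'torque': array([-0.00434133,  0.01166862,  0.04575958]), 'gripper_width': 0.9992848143913037}
top {'fx': 381.91287033877506, 'fy': 381.91287033877506, 'cx': 278.93925590778133, 'cy': 208.21952127337732, 'world_from_camera': array([[ 0.00932947,  0.98044647, -0.19656468,  0.29723568],
       [-0.99991398,  0.00733481, -0.01087318,  0.00513855],
       [-0.0092188 ,  0.19664922,  0.98043057,  1.19081173],
       [ 0.        ,  0.        ,  0.        ,  1.        ]])}
cell_center [(0.6
[... 164 characters left out ...]
ure [(0.66, [219.2, 186.6])]
ribbon [(0.72, [422.4, 183.6])]
side {'fx': 435.8137796883135, 'fy': 435.8137796883135, 'cx': 274.4915582459584, 'cy': 210.95902279280276, 'world_from_camera': array([[ 0.97462228,  0.11235786, -0.19361593,  0.24780847],
       [-0.22373343,  0.51750926, -0.82591012, -1.07464842],
       [ 0.00740054,  0.84826876,  0.52951426,  0.77694364],
       [ 0.        ,  0.        ,  0.        ,  1.        ]])}
cell_center [(0.91, [256.0, 330.0]), (0.83, [259.2, 302.3]), (0.73, [307.7, 322.4]), (0.7, [285.1, 285.6])]
well_mouth [(0.63, [268.6, 164.4]), (0.22, [309.8, 326.5])]
jam_jar [(0.96, [252.3, 170.5])]
measure [(0.91, [288.9, 195.1])]
ribbon [(0.95, [368.7, 338.1])]
```

View pics/top0.png

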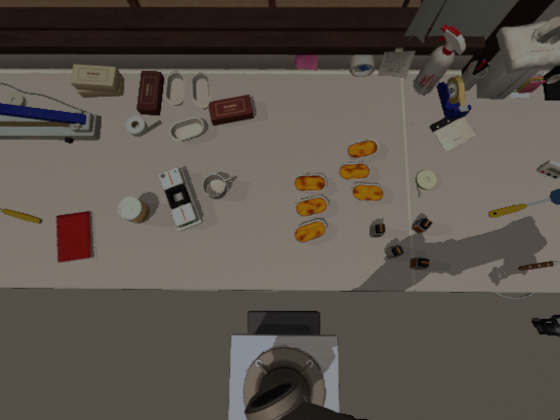

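View pics/side0.png

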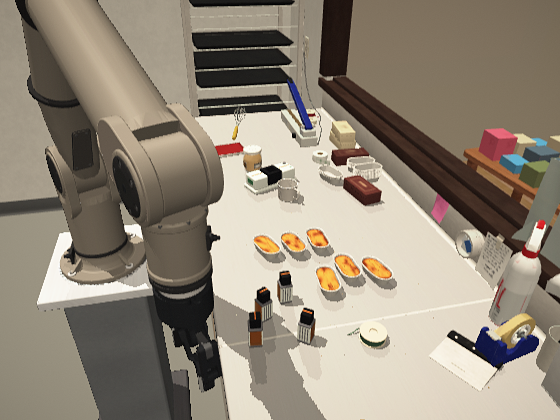

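Run:
```python
import cv2
a=cv2.imread('pics/top0.png')
cv2.imwrite('pics/c1.png',cv2.resize(a[150:300,330:480],None,fx=4,fy=4,interpolation=cv2.INTER_CUBIC))
cv2.imwrite('pics/c2.png',cv2.resize(a[140:250,90:260],None,fx=4.5,fy=4.5,interpolation=cv2.INTER_CUBIC))
a=cv2.imread('pics/side0.png')
cv2.imwrite('pics/c3.png',cv2.resize(a[250:370,210:410],None,fx=4,fy=4,interpolation=cv2.INTER_CUBIC))
cv2.imwrite('pics/c4.png',cv2.resize(a[110:240,200:360],None,fx=4.5,fy=4.5,interpolation=cv2.INTER_CUBIC))
```

```text
(no output)
```

View pics/c1.png

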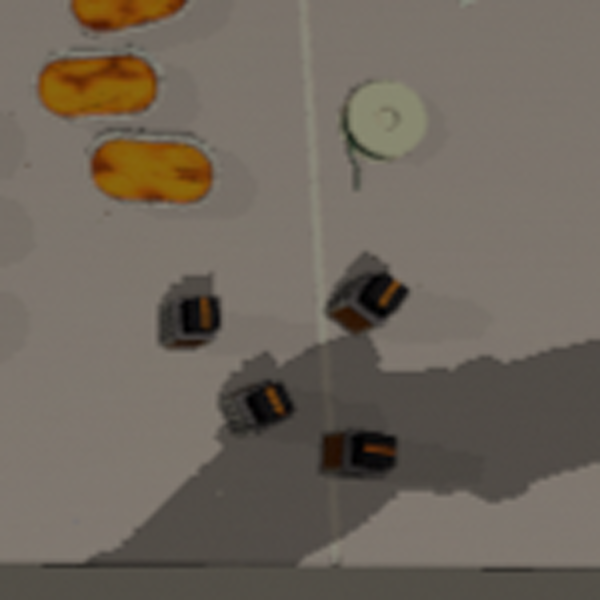

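View pics/c2.png

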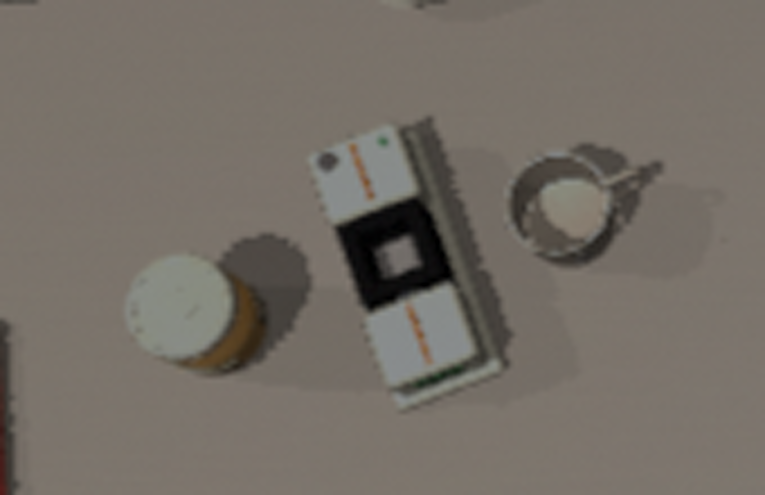

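View pics/c3.png

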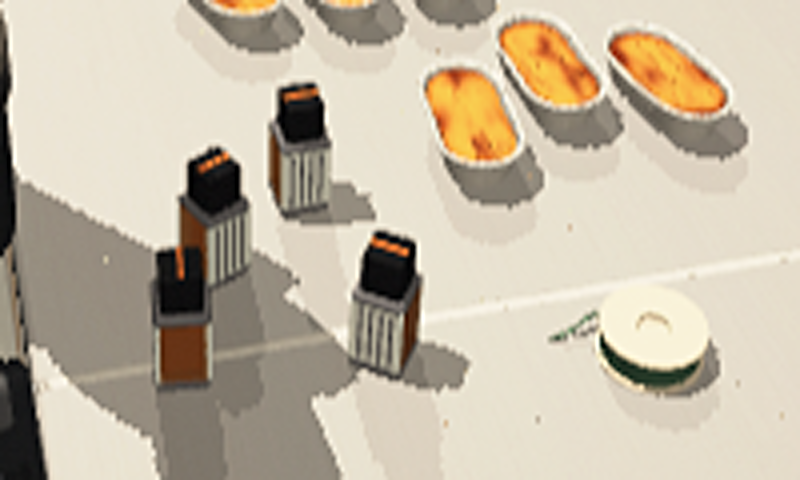

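View pics/c4.png

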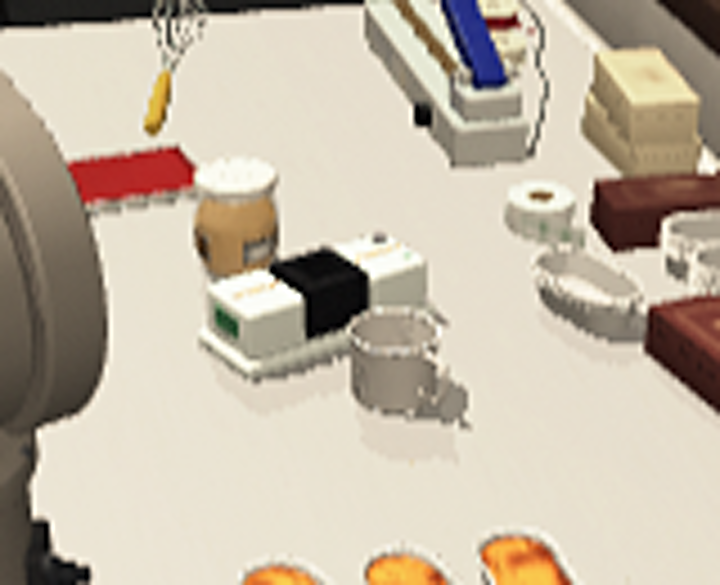

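```bash
cat > h.py <<'E'
import numpy as np
from station import bot
def ray(c,u,v):
    i=bot.camera_info(c);M=i["world_from_camera"]
    d=np.array([(u-i["cx"])/i["fx"],-(v-i["cy"])/i["fy"],-1.0])
    return M[:3,3],M[:3,:3]@d
def atz(c,u,v,z):
    o,d=ray(c,u,v);return o+d*(z-o[2])/d[2]
def proj(c,P):
    i=bot.camera_info(c);M=i["world_from_camera"]
    p=(np.asarray(P)-M[:3,3])@M[:3,:3]
    return i["cx"]+i["fx"]*p[...,0]/-p[...,2],i["cy"]-i["fy"]*p[...,1]/-p[...,2]
def cloud(c,depth):
    i=bot.camera_info(c);M=i["world_from_camera"]
    v,u=np.mgrid[:420,:560]
    P=np.stack([(u-i["cx"])/i["fx"]*depth,-(v-i["cy"])/i["fy"]*depth,-depth],-1)
    W=P@M[:3,:3].T+M[:3,3]; W[depth<=0]=np.nan
    return W
def tri(u1,v1,u2,v2):
    o,d=ray("top",u1,v1);p,e=ray("side",u2,v2)
    s=np.linalg.lstsq(np.stack([d,-e],1),p-o,rcond=None)[0]
    a=o+s[0]*d;b=p+s[1]*e
    return (a+b)/2,np.linalg.norm(a-b)
E
python3 - <<'E'
from h import *
np.set_printoptions(precision=4,suppress=True)
for c,L in(("top",[(395.5,248.8),(421.5,224.1),(418.1,263.8),(379.4,231.6)]),("side",[(256,330),(259.2,302.3),(307.7,322.4),(285.1,285.6)])):
    for u,v in L:
        p=atz(c,u,v,.0425);print(c,u,v,p,np.hypot(p[0],p[1]))
print(atz("top",176,190.4,.06),atz("side",268.6,164.4,.06))
for n,a,z in(("jam",(142.4,213.7,252.3,170.5),0),("meas",(219.2,186.6,288.9,195.1),0),("rib",(422.4,183.6,368.7,338.1),0)):
    print(n,atz("top",a[0],a[1],z),atz("side",a[2],a[3],z))
E
```

```text
top 395.5 248.8 [ 0.4061 -0.3323  0.0425] 0.5247694069165311
top 421.5 224.1 [ 0.4816 -0.4147  0.0425] 0.6355256386785157
top 418.1 263.8 [ 0.3622 -0.397   0.0425] 0.537397438951572
top 379.4 231.6 [ 0.4577 -0.2864  0.0425] 0.5398986545174999
side 256 330 [ 0.3651 -0.4053  0.0425] 0.5454577983847061
side 259.2 302.3 [ 0.3888 -0.3218  0.0425] 0.5047264057303068
side 307.7 322.4 [ 0.4833 -0.4085  0.0425] 0.632792829794832
side 285.1 285.6 [ 0.4635 -0.2779  0.0425] 0.5404109964272895
[0.5771 0.3328 0.06  ] [0.5621 0.3694 0.06  ]
jam [0.5149 0.4526 0.    ] [0.5137 0.4501 0.    ]
meas [0.6056 0.2115 0.    ] [0.6062 0.2307 0.    ]
rib [ 0.62   -0.4415  0.    ] [ 0.6201 -0.4468  0.    ]
```

Things that could be taken for the cell are the four amber cells, at top pixels (395,249), (421,224), (418,264) and (379,232). They lie 0.52, 0.635, 0.54 and 0.54 m from the base. The one meant is at top (421,224), side (308,322), the farthest by 9 cm. In the close crop it has a black cap with an orange line, amber faces and ribbed frosted faces. Next I refine the cell and meter poses.

```bash
cat > m.py <<'E'
from h import *
import cv2
np.set_printoptions(precision=4,suppress=True)
for c in("top","side"):
    p,d=bot.read_camera(c);np.savez(f"{c}.npz",p=p,d=d);W=cloud(c,d)
    hsv=cv2.cvtColor(p,cv2.COLOR_RGB2HSV)
    tab=(np.abs(W[...,2])<.015)&(W[...,0]>.4)&(W[...,0]<.8)&(abs(W[...,1])<.5)
    print(c,"table z",np.nanmedian(W[...,2][tab]))
    near=np.hypot(W[...,0]-.483,W[...,1]+.411)<.05
    for lo,hi in((.079,.092),(.052,.065)):
        m=near&(W[...,2]>lo)&(W[...,2]<hi);P=W[m]
        print("cell",lo,m.sum(),P.mean(0),cv2.minAreaRect((P[:,:2]*1000).astype(np.float32)))
    o=near&(W[...,2]>.07)&(hsv[...,0]<22)&(hsv[...,1]>120)&(hsv[...,2]>100)
    P=W[o];print("orange n",o.sum(),P.mean(0));
    if len(P)>2:
        w,v=np.linalg.eigh(np.cov(P[:,:2].T));print("yaw line",np.degrees(np.arctan2(v[1,1],v[0,1])),w)
    near=np.hypot(W[...,0]-.575,W[...,1]-.335)<.11
    m=near&(W[...,2]>.049)&(W[...,2]<.067)&(np.hypot(W[...,0]-.514,W[...,1]-.45)>.05)&(np.hypot(W[...,0]-.606,W[...,1]-.22)>.045)
    P=W[m];print("meter top",m.sum(),P.mean(0),cv2.minAreaRect((P[:,:2]*1000).astype(np.float32)))
    b=m&(hsv[...,2]<70);P=W[b];print("black",b.sum(),P.mean(0),cv2.minAreaRect((P[:,:2]*1000).astype(np.float32)))
    o=m&(hsv[...,0]<22)&(hsv[...,1]>90)&(hsv[...,2]>100);P=W[o];print("or",len(P),P.mean(0))
    if len(P)>2:
        w,v=np.linalg.eigh(np.cov(P[:,:2].T));print("yaw",np.degrees(np.arctan2(v[1,1],v[0,1])),w)
E
python3 m.py
```

```text
top table z 0.00020434326791407553
cell 0.079 73 [ 0.4777 -0.4121  0.0848] ((477.8203430175781, -412.6629333496094), (24.35744285583496, 23.39455223083496), 54.456172943115234)
cell 0.052 46 [ 0.4757 -0.4052  0.0578] ((478.07110595703125, -412.4177551269531), (30.66805076599121, 31.052019119262695), 54.389949798583984)
orange n 2 [ 0.4828 -0.4176  0.0837]
meter top 1041 [0.5583 0.3315 0.0566] ((560.5247802734375, 333.11773681640625), (177.98704528808594, 66.18441772460938), 22.424530029296875)
black 268 [0.5609 0.331  0.0589] ((563.2752075195312, 332.5832824707031), (63.65681076049805, 57.88722229003906), 21.636585235595703)
or 19 [0.5661 0.3339 0.0566]
yaw -157.75841529582027 [0.    0.004]
side table z 0.0010776093170179468
cell 0.079 105 [ 0.4766 -0.4178  0.0849] ((477.0040588378906, -415.9695129394531), (24.409929275512695, 23.799589157104492), 52.31648635864258)
cell 0.052 96 [ 0.4754 -0.4247  0.0583] ((477.2059326171875, -416.1651611328125), (31.055233001708984, 31.612157821655273), 51.986934661865234)
orange n 21 [ 0.4769 -0.4162  0.086 ]
yaw line 138.739850361247 [0. 0.]
meter top 443 [0.5562 0.3228 0.0569] ((571.3531494140625, 302.66754150390625), (180.14195251464844, 127.65974426269531), 21.535249710083008)
black 137 [0.5594 0.3221 0.0574] ((560.10205078125, 328.8094787597656), (61.00558090209961, 59.67413330078125), 20.361732482910156)
or 2 [0.5208 0.3181 0.056 ]
```

```bash
cat > plan.py <<'E'
import sys
from h import *
from scipy.spatial.transform import Rotation as R
def plan(x,y,z,yawy,n,up=None):
    o=bot.get_obs();q=o["tool_rot"];r=R.from_quat([q[1],q[2],q[3],q[0]])
    # target: z down, tool y at yaw
    ty=np.array([np.cos(yawy),np.sin(yawy),0]);tz=np.array([0,0,-1.]);tx=np.cross(ty,tz)
    rt=R.from_matrix(np.stack([tx,ty,tz],1))
    d=(np.array([x,y,z])-o["eef_pos"])*1000
    rv=(r.inv()*rt).as_rotvec(degrees=True)
    print("dworld",d.round(1),"rv tool",rv.round(2),"shift now",(r.inv().apply(d)).round(1))
    for k in range(n):
        rk=r*R.from_rotvec(rv*k/n,degrees=True)
        print((rk.inv().apply(d/n)).round(1),(rv/n).round(2))
def st():
    o=bot.get_obs();q=o["tool_rot"];m=R.from_quat([q[1],q[2],q[3],q[0]]).as_matrix()
    print("t",round(o["t"],2),"pos",o["eef_pos"].round(4),"yawy",round(np.degrees(np.arctan2(m[1,1],m[0,1])),2),"tilt",np.degrees(m[:2,2]).round(2),"F",o["contact_force"].round(2),"T",o["torque"].round(2),"w",round(o["gripper_width"],3))
if __name__=="__main__":
    st()
    if len(sys.argv)>1:
        a=[float(v) for v in sys.argv[1:]];plan(a[0],a[1],a[2],np.radians(a[3]),int(a[4]))
E
python3 plan.py .4775 -.4143 .17 -36.7 7
```

```text
t 0.7 pos [ 0.2307 -0.6344  0.2313] yawy -70.02 tilt [ 0. -0.] F [-0.16 -0.   -0.68] T [-0.01 -0.02  0.03] w 1.003
dworld [246.8 220.1 -61.3] rv tool [  0.    -0.   -33.32] shift now [ 307.1 -122.5   61.3]
[ 43.9 -17.5   8.8] [ 0.   -0.   -4.76]
[ 45.2 -13.8   8.8] [ 0.   -0.   -4.76]
[ 46.2 -10.    8.8] [ 0.   -0.   -4.76]
[46.8 -6.1  8.8] [ 0.   -0.   -4.76]
[47.2 -2.2  8.8] [ 0.   -0.   -4.76]
[47.2  1.7  8.8] [ 0.   -0.   -4.76]
[46.9  5.6  8.8] [ 0.   -0.   -4.76]
```

```bash
python3 -m jog '[[[44,-17.5,9],[0,0,-4.8],-1],[[45,-14,9],[0,0,-4.8],-1],[[46,-10,9],[0,0,-4.8],-1],[[47,-6,9],[0,0,-4.8],-1],[[47,-2,9],[0,0,-4.8],-1],[[47,1.5,9],[0,0,-4.8],-1],[[47,5.5,9],[0,0,-4.6],-1],[[0,0,0],[0,0,0],-1],[[0,0,0],[0,0,0],-1]]' 45
python3 plan.py .4775 -.4143 .060 -36.7 1
python3 - <<'E'
from station import bot
import cv2
for c in("top","side"):
    p,d=bot.read_camera(c); cv2.imwrite(f"pics/{c}1.png",p[:,:,::-1])
    x,y=((400,215) if c=="top" else (300,280))
    cv2.imwrite(f"pics/{c}1c.png",cv2.resize(p[y-70:y+80,x-90:x+90,::-1],None,fx=4,fy=4,interpolation=cv2.INTER_CUBIC))
E
```

```text
t: 1.82
eef_pos: [0.4763, -0.4144, 0.1683]
tool_rot: [0.0, 0.894, 0.449, -0.0]
contact_force: [-0.2, -0.9, 0.3]
gripper_width: 1.006
t 1.82 pos [ 0.4763 -0.4144  0.1683] yawy -36.65 tilt [-0.03 -0.03] F [-0.24 -0.93  0.33] T [-0.08  0.01  0.04] w 1.006
dworld [ 1.200e+00  1.000e-01 -1.083e+02] rv tool [-0.01  0.04  0.05] shift now [  0.8   0.9 108.3]
[  0.8   0.9 108.3] [-0.01  0.04  0.05]
```

View pics/top1c.png

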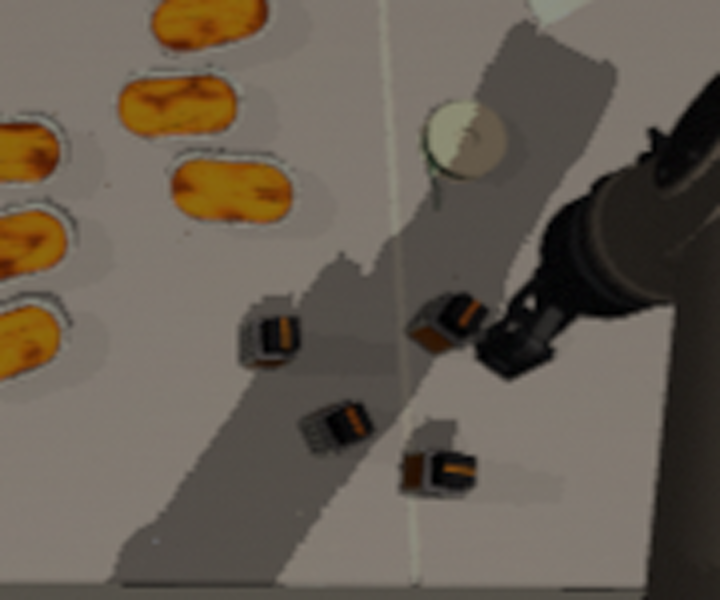

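View pics/side1c.png

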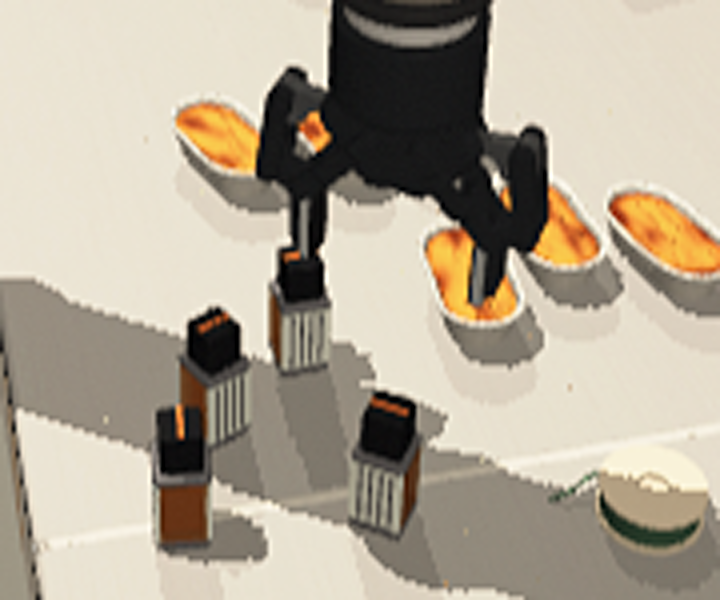

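The jaws sit high above the chosen cell (side crop (385,425), top crop (460,315)) and open along its orange line. I descend and grip.

```bash
python3 -m jog '[[[1,1,28],[0,0,0],-1],[[0,0,28],[0,0,0],-1],[[0,0,28],[0,0,0],-1],[[0,0,24],[0,0,0],-1],[[0,0,0],[0,0,0],-1]]' 
python3 plan.py .4775 -.4143 .060 -36.7 1
python3 - <<'E'
from station import bot
import cv2
for c in("top","side"):
    p,d=bot.read_camera(c)
    x,y=((430,215) if c=="top" else (310,310))
    cv2.imwrite(f"pics/{c}2c.png",cv2.resize(p[y-50:y+50,x-60:x+60,::-1],None,fx=6,fy=6,interpolation=cv2.INTER_CUBIC))
E
```

```text
t: 2.55
eef_pos: [0.4758, -0.4141, 0.0588]
tool_rot: [-0.001, 0.894, 0.448, -0.001]
contact_force: [-0.1, -0.8, 0.9]
gripper_width: 1.001
t 2.55 pos [ 0.4758 -0.4141  0.0588] yawy -36.75 tilt [-0.19  0.09] F [-0.06 -0.83  0.89] T [ 0.05  0.01 -0.01] w 1.001
dworld [ 1.7 -0.2  1.2] rv tool [-0.21  0.04 -0.05] shift now [ 0.9  1.5 -1.2]
[ 0.9  1.5 -1.2] [-0.21  0.04 -0.05]
```

View pics/side2c.png

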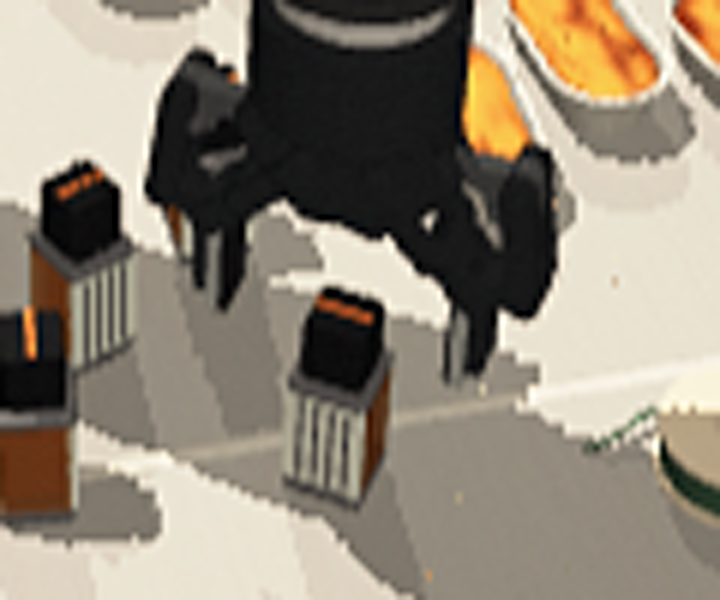

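View pics/top2c.png

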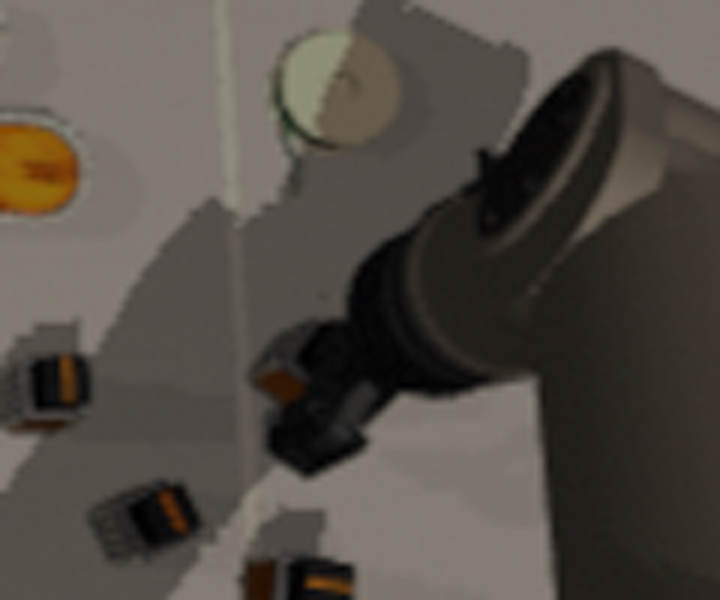

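The tip midpoint, at side crop (342,337), coincides with the middle of the cap, so I close.

```bash
python3 -m jog '[[[1,1.5,-1.5],[0,0,0],-1],[[0,0,0],[0,0,0],1],[[0,0,0],[0,0,0],1],[[0,0,0],[0,0,0],1],[[0,0,0],[0,0,0],1],[[0,0,0],[0,0,0],1],[[0,0,0],[0,0,0],1],[[0,0,0],[0,0,0],1]]' 45
python3 plan.py .4775 -.4143 .060 -36.7 1
python3 - <<'E'
from station import bot
import cv2
for c in("top","side"):
    p,d=bot.read_camera(c)
    x,y=((430,215) if c=="top" else (310,310))
    cv2.imwrite(f"pics/{c}3c.png",cv2.resize(p[y-50:y+50,x-60:x+60,::-1],None,fx=6,fy=6,interpolation=cv2.INTER_CUBIC))
E
```

```text
t: 3.65
eef_pos: [0.4798, -0.4138, 0.062]
tool_rot: [0.0, 0.893, 0.449, -0.0]
contact_force: [-1.3, 1.1, 3.9]
gripper_width: 0.272
t 3.65 pos [ 0.4798 -0.4138  0.062 ] yawy -36.62 tilt [-0. -0.] F [-1.34  1.06  3.85] T [0.23 0.26 0.01] w 0.272
dworld [-2.3 -0.5 -2. ] rv tool [0.   0.   0.08] shift now [-1.8 -1.6  2. ]
[-1.8 -1.6  2. ] [0.   0.   0.08]
```

View pics/side3c.png

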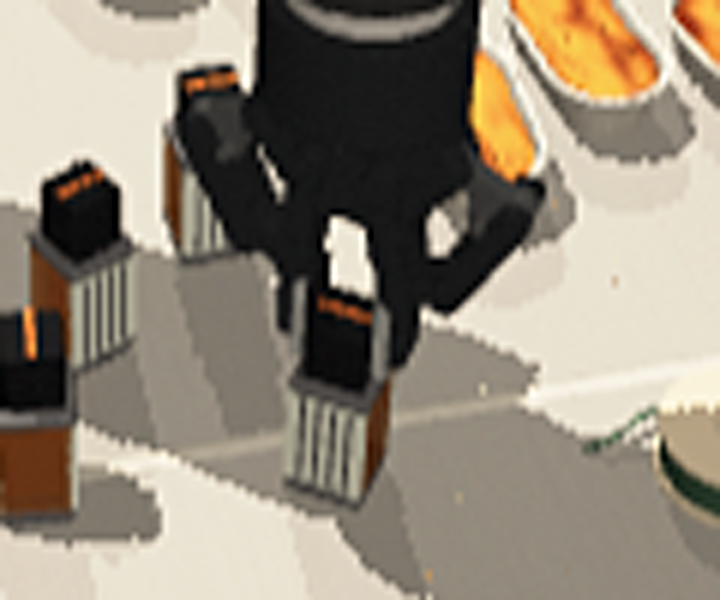

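Gripped at 0.272 (about 23 mm). I lift it, then carry it over.

```bash
python3 -m jog '[[[0,0,-20],[0,0,0],1],[[0,0,-50],[0,0,0],1],[[0,0,-50],[0,0,0],1],[[0,0,-20],[0,0,0],1],[[0,0,0],[0,0,0],1]]' 
python3 plan.py .561 .331 .20 22.2 14
```

```text
t: 4.38
eef_pos: [0.4809, -0.4145, 0.2046]
tool_rot: [0.002, 0.893, 0.449, 0.001]
contact_force: [-0.0, -0.1, -1.5]
gripper_width: 0.273
t 4.38 pos [ 0.4809 -0.4145  0.2046] yawy -36.62 tilt [ 0.22 -0.16] F [-0.03 -0.08 -1.49] T [ 0.02 -0.   -0.02] w 0.273
dworld [ 80.1 745.5  -4.6] rv tool [  0.25   0.14 -58.82] shift now [ 646.1 -380.4    2.7]
[ 46.1 -27.2   0.2] [ 0.02  0.01 -4.2 ]
[ 48.  -23.7   0.2] [ 0.02  0.01 -4.2 ]
[ 49.6 -20.1   0.2] [ 0.02  0.01 -4.2 ]
[ 51.  -16.4   0.2] [ 0.02  0.01 -4.2 ]
[ 52.  -12.7   0.3] [ 0.02  0.01 -4.2 ]
[52.8 -8.8  0.3] [ 0.02  0.01 -4.2 ]
[53.3 -4.9  0.3] [ 0.02  0.01 -4.2 ]
[53.5 -1.   0.3] [ 0.02  0.01 -4.2 ]
[53.5  2.9  0.3] [ 0.02  0.01 -4.2 ]
[53.1  6.8  0.3] [ 0.02  0.01 -4.2 ]
[52.5 10.7  0.3] [ 0.02  0.01 -4.2 ]
[51.5 14.5  0.3] [ 0.02  0.01 -4.2 ]
[50.3 18.3  0.3] [ 0.02  0.01 -4.2 ]
[48.9 21.9  0.3] [ 0.02  0.01 -4.2 ]
```

```bash
python3 -m jog '[[[46,-27,0],[0,0,-4.2],1],[[48,-24,0],[0,0,-4.2],1],[[50,-20,0],[0,0,-4.2],1],[[51,-16,0],[0,0,-4.2],1],[[52,-13,0],[0,0,-4.2],1],[[53,-9,0],[0,0,-4.2],1],[[53,-5,0],[0,0,-4.2],1],[[53,-1,0],[0,0,-4.2],1],[[53,3,0],[0,0,-4.2],1],[[53,7,0],[0,0,-4.2],1],[[52,11,0],[0,0,-4.2],1],[[35,10,0],[0,0,-4.2],1]]' 
python3 -m jog '[[[0,0,0],[0,0,0],1],[[0,0,0],[0,0,0],1]]' 
python3 plan.py .561 .331 .17 22.2 2
```

```text
t: 5.88
eef_pos: [0.5461, 0.2092, 0.2005]
tool_rot: [-0.001, 0.615, 0.788, -0.001]
contact_force: [0.4, 0.1, -2.1]
gripper_width: 0.272
t: 6.12
eef_pos: [0.5467, 0.2055, 0.2006]
tool_rot: [-0.0, 0.617, 0.787, -0.001]
contact_force: [0.3, 0.8, -1.2]
gripper_width: 0.272
t 6.12 pos [0.5467 0.2055 0.2006] yawy 13.74 tilt [-0.12 -0.08] F [ 0.26  0.81 -1.18] T [-0.01 -0.03 -0.01] w 0.272
dworld [ 14.3 125.5 -30.6] rv tool [-0.13  0.04 -8.46] shift now [118.6  43.7  30.4]
[59.3 21.9 15.2] [-0.07  0.02 -4.23]
[57.5 26.2 15.2] [-0.07  0.02 -4.23]
```

```bash
python3 -m jog '[[[40,15,10],[0,0,-2.8],1],[[40,17,10],[0,0,-2.8],1],[[38,14,10],[0,0,-2.8],1],[[0,0,0],[0,0,0],1],[[0,0,0],[0,0,0],1]]' 
python3 plan.py .561 .331 .17 22.2 1
python3 - <<'E'
from station import bot
import cv2,numpy as np
for c in("top","side"):
    p,d=bot.read_camera(c);np.savez(f"{c}4.npz",p=p,d=d)
    x,y=((180,190) if c=="top" else (270,170))
    cv2.imwrite(f"pics/{c}4c.png",cv2.resize(p[y-50:y+50,x-60:x+60,::-1],None,fx=6,fy=6,interpolation=cv2.INTER_CUBIC))
E
```

```text
t: 6.75
eef_pos: [0.5583, 0.3305, 0.1712]
tool_rot: [0.0, 0.559, 0.829, -0.001]
contact_force: [-0.3, -0.6, -0.6]
gripper_width: 0.274
t 6.75 pos [0.5583 0.3305 0.1712] yawy 22.05 tilt [-0.03 -0.11] F [-0.32 -0.58 -0.64] T [ 0.   -0.01  0.02] w 0.274
dworld [ 2.7  0.5 -1.2] rv tool [-0.07  0.09 -0.15] shift now [-0.6  2.7  1.2]
[-0.6  2.7  1.2] [-0.07  0.09 -0.15]
```

View pics/side4c.png

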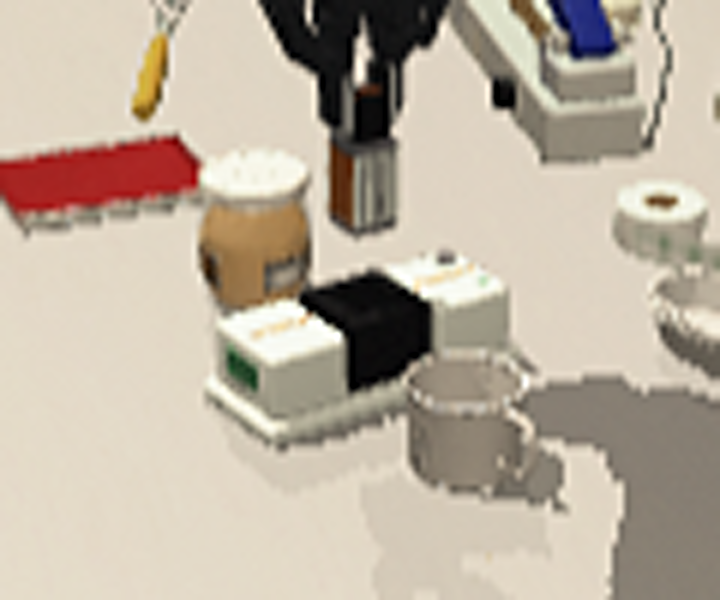

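View pics/top4c.png

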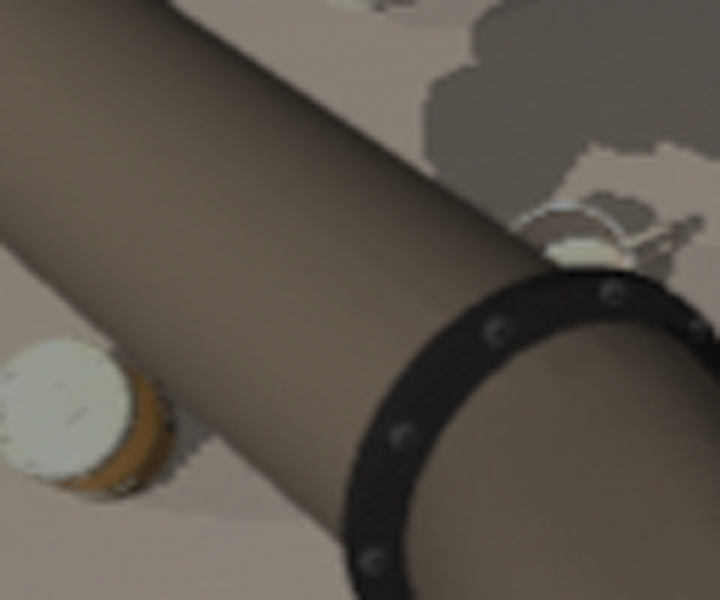

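```bash
cat > fit.py <<'E'
from h import *
import cv2
from scipy.optimize import minimize
S=8
def box(x0,x1,y0,y1,z0,z1,r=0):
    """faces: (label,pts)"""
    c=lambda x,y,z:(x,y,z)
    return {'t':[c(x0,y0,z1),c(x1,y0,z1),c(x1,y1,z1),c(x0,y1,z1)],
     'mx':[c(x0,y0,z0),c(x0,y1,z0),c(x0,y1,z1),c(x0,y0,z1)],'px':[c(x1,y0,z0),c(x1,y1,z0),c(x1,y1,z1),c(x1,y0,z1)],
     'my':[c(x0,y0,z0),c(x1,y0,z0),c(x1,y0,z1),c(x0,y0,z1)],'py':[c(x0,y1,z0),c(x1,y1,z0),c(x1,y1,z1),c(x0,y1,z1)]}
NRM={'t':(0,0,1),'mx':(-1,0,0),'px':(1,0,0),'my':(0,-1,0),'py':(0,1,0)}
def T(P,x,y,yaw,z=0):
    P=np.asarray(P,float);c,s=np.cos(yaw),np.sin(yaw)
    return np.stack([x+c*P[:,0]-s*P[:,1],y+s*P[:,0]+c*P[:,1],P[:,2]+z],-1)
def render(cam,boxes,pose,crop):
    u0,v0,u1,v1=crop;img=np.zeros(((v1-v0)*S,(u1-u0)*S),np.uint8);o=bot.camera_info(cam)["world_from_camera"][:3,3]
    fs=[]
    for (b,lab) in boxes:
        for k,P in b.items():
            W=T(P,*pose);
            if k in NRM:
                c,s=np.cos(pose[2]),np.sin(pose[2]);n=NRM[k];n=np.array([c*n[0]-s*n[1],s*n[0]+c*n[1],n[2]])
                if n@(o-W.mean(0))<=0: continue
            if lab.get(k) is None: continue
            fs.append((lab.get('o',0),-np.linalg.norm(o-W.mean(0)),W,lab[k]))
    fs.sort(key=lambda f:(f[0],f[1]))
    for _,_,W,l in fs:
        u,v=proj(cam,W);q=np.stack([(u-u0+.5)*S,(v-v0+.5)*S],-1)
        cv2.fillPoly(img,[np.round(q*16).astype(np.int32)],int(l),shift=4)
    return img
def cost(img,lab,crop,mask,nl):
    u0,v0,u1,v1=crop;I=img[v0:v1,u0:u1].astype(float)
    A=np.stack([cv2.resize((lab==k).astype(np.float32),(u1-u0,v1-v0),interpolation=cv2.INTER_AREA) for k in range(nl)],-1)
    m=mask[v0:v1,u0:u1];a=A[m];b=I[m]
    w=np.ones(len(a))
    for _ in range(4):
        C=np.linalg.lstsq(a*w[:,None],b*w[:,None],rcond=None)[0];r=np.linalg.norm(b-a@C,axis=1);w=np.sqrt(1/np.maximum(1,r/15))
    return np.where(r<15,r*r/2,15*(r-7.5)).sum()/len(a)
def meter_boxes(w=.064,L=.089,hb=.01):
    H={'t':1,'my':2,'py':2,'mx':3,'px':3}
    return [(box(-.095,.095,-.039,.039,0,hb),{'t':4,'my':2,'py':2,'mx':3,'px':3,'o':0}),
     (box(-L,-.0295,-w/2,w/2,hb,.056),{**H,'o':1}),(box(.0295,L,-w/2,w/2,hb,.056),{**H,'o':1}),
     (box(-.0295,.0295,-.0295,.0295,hb,.06),{'t':5,'my':6,'py':6,'mx':6,'px':6,'o':1}),
     ({'h':[(-.0175,-.0175,.06),(.0175,-.0175,.06),(.0175,.0175,.06),(-.0175,.0175,.06)]},{'h':7,'o':2})]
E
cat > f1.py <<'E'
from fit import *
np.set_printoptions(precision=4,suppress=True)
for cam in("top","side"):
    f=np.load(cam+".npz");img=f["p"];W=cloud(cam,f["d"])
    mask=(np.hypot(W[...,0]-.514,W[...,1]-.451)>.06)&(np.hypot(W[...,0]-.606,W[...,1]-.22)>.055)
    P=W[...,2]>.04
    mt=(P&mask&(np.hypot(W[...,0]-.56,W[...,1]-.331)<.105)).astype(np.uint8)
    mask&=cv2.dilate(mt,np.ones((7,7)))>0
    vv,uu=np.where(mask);crop=(uu.min()-2,vv.min()-2,uu.max()+3,vv.max()+3)
    def g(p):
        return cost(img,render(cam,meter_boxes(p[3],p[4],p[5]),(p[0],p[1],p[2]),crop),crop,mask,8)
    best=None
    for s in(0,1,2):
        x0=np.array([.5605+.002*(s-1),.331+.002*(s==2),np.radians(22.2),.064,.089,.01])
        sim=np.vstack([x0]+[x0+np.eye(6)[i]*[.003,.003,.03,.004,.003,.004][i] for i in range(6)])
        r=minimize(g,x0,method="Nelder-Mead",options=dict(initial_simplex=sim,maxiter=500,xatol=1e-5,fatol=1e-4))
        print(cam,r.fun,r.x,np.degrees(r.x[2]))
        if best is None or r.fun<best.fun:best=r
    p=best.x;lab=render(cam,meter_boxes(*p[3:]),p[:3],crop)
    u0,v0,u1,v1=crop;o=cv2.resize(img[v0:v1,u0:u1,::-1],None,fx=S,fy=S,interpolation=cv2.INTER_NEAREST)
    e=cv2.Laplacian(lab,cv2.CV_8U)>0;o[e]=(255,0,255);cv2.imwrite(f"pics/fit_{cam}.png",o);print(o.shape)
E
python3 f1.py
```

```text
top 219.4435384941282 [0.5608 0.331  0.3885 0.0619 0.0868 0.014 ] 22.258256087103913Traceback (most recent call last):
  File "f1.py", line 16, in <module>
    r=minimize(g,x0,method="Nelder-Mead",options=dict(initial_simplex=sim,maxiter=500,xatol=1e-5,fatol=1e-4))
    res = _minimize_neldermead(fun, x0, args, callback, bounds=bounds,
                               **options)
    fxcc = func(xcc)
    fx = function(np.copy(x), *(wrapper_args + args))
  File "f1.py", line 11, in g
    return cost(img,render(cam,meter_boxes(p[3],p[4],p[5]),(p[0],p[1],p[2]),crop),crop,mask,8)
                    ~~~~~~^^^^^^^^^^^^^^^^^^^^^^^^^^^^^^^^^^^^^^^^^^^^^^^^^^^^^^^
  File "fit.py", line 28, in render
    u,v=proj(cam,W);q=np.stack([(u-u0+.5)*S,(v-v0+.5)*S],-1)
        ~~~~^^^^^^^
  File "h.py", line 10, in proj
    i=bot.camera_info(c);M=i["world_from_camera"]
ValueError: time passes only in moves, steps and waits
```

```bash
python3 - <<'E'
from station import bot
import pickle
pickle.dump({c:bot.camera_info(c) for c in("top","side")},open("ci.pkl","wb"))
E
python3 - <<'E'
s=open('h.py').read()
s=s.replace("from station import bot\n","from station import bot\nimport pickle\nCI=pickle.load(open('ci.pkl','rb'))\n").replace("bot.camera_info(c)","CI[c]")
open('h.py','w').write(s)
s=open('fit.py').read();open('fit.py','w').write(s.replace("bot.camera_info(cam)","CI[cam]"))
E
time python3 f1.py
```

```text
top 219.4435384941282 [0.5608 0.331  0.3885 0.0619 0.0868 0.014 ] 22.258256087103913
top 217.78404847838607 [0.5608 0.3311 0.3918 0.0626 0.0868 0.0162] 22.44571079266161
top 215.97036468651294 [0.5608 0.3308 0.3871 0.0625 0.0872 0.0201] 22.180213244503403
(552, 392, 3)
side 227.7924746956944 [0.5577 0.3265 0.3798 0.0633 0.09   0.022 ] 21.758764615716828
side 237.65086064521876 [0.558  0.3267 0.4002 0.0669 0.0886 0.0196] 22.92721397662074
side 241.02430490189198 [0.5578 0.3266 0.4045 0.0651 0.0906 0.0152] 23.176487506473403
(256, 472, 3)
real	0m7.048s
user	0m10.890s
sys	0m0.159s
```

View pics/fit_top.png

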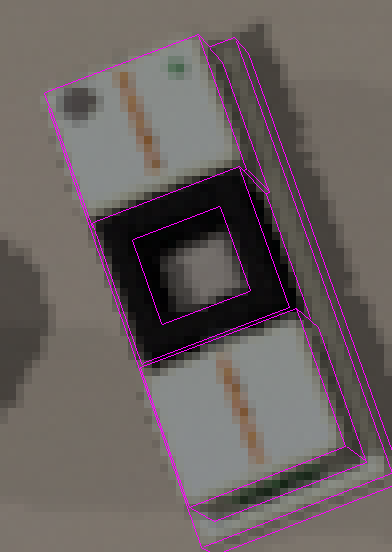

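View pics/fit_side.png

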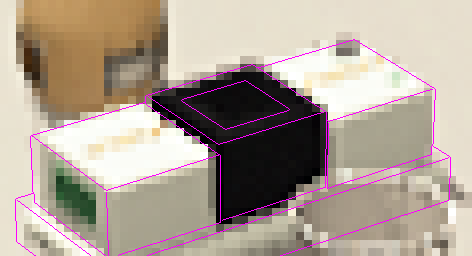

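```bash
cat > f2.py <<'E'
from fit import *
import sys
np.set_printoptions(precision=4,suppress=True)
def cellbox(r=.003):
    B=box(-.016,.016,-.016,.016,0,.058);C=box(-.012,.012,-.012,.012,.058,.085)
    k=.012  # rounded vertical edges: chamfer approx drawn as own label via narrower faces
    return [(B,{'t':1,'mx':2,'px':2,'my':3,'py':3,'o':0}),(C,{'t':4,'mx':5,'px':5,'my':5,'py':5,'o':1})]
def fitcell(cam,fn,x0,z,yaw0,usecap,fity,tag):
    f=np.load(fn);img=f["p"]
    base=render(cam,cellbox(),(x0[0],x0[1],yaw0,z),(0,0,560,420))
    small=cv2.resize((base>0).astype(np.float32),(560,420),interpolation=cv2.INTER_AREA)>.2
    if not usecap:
        b2=render(cam,[(box(-.016,.016,-.016,.016,0,.05),{'t':1,'mx':1,'px':1,'my':1,'py':1})],(x0[0],x0[1],yaw0,z),(0,0,560,420))
        small=cv2.resize((b2>0).astype(np.float32),(560,420),interpolation=cv2.INTER_AREA)>.2
    mask=cv2.dilate(small.astype(np.uint8),np.ones((9,9)))>0
    if not usecap:
        u,v=proj(cam,np.array([x0[0],x0[1],z+.06]));mask[:int(v)+3]=0
    vv,uu=np.where(mask);crop=(uu.min()-2,vv.min()-2,uu.max()+3,vv.max()+3)
    def g(p):return cost(img,render(cam,cellbox(),(p[0],p[1],p[2] if fity else yaw0,z),crop),crop,mask,6)
    best=None
    for k in range(4):
        a=np.array([x0[0]+[0,.003,-.003,.002][k],x0[1]+[0,-.003,.003,.003][k],yaw0])
        sim=np.vstack([a]+[a+np.eye(3)[i]*[.003,.003,.06][i] for i in range(3)])
        r=minimize(g,a,method="Nelder-Mead",options=dict(initial_simplex=sim,maxiter=400,xatol=1e-5,fatol=1e-4))
        if best is None or r.fun<best.fun:best=r
    p=best.x.copy()
    if not fity:p[2]=yaw0
    print(tag,cam,best.fun,p[:2],np.degrees(p[2]))
    lab=render(cam,cellbox(),(*p[:3],z),crop);u0,v0,u1,v1=crop
    o=cv2.resize(img[v0:v1,u0:u1,::-1],None,fx=16,fy=16,interpolation=cv2.INTER_NEAREST)
    e=cv2.resize((cv2.Laplacian(lab,cv2.CV_8U)>0).astype(np.uint8),None,fx=2,fy=2)>0;o[e]=(255,0,255);cv2.imwrite(f"pics/cf_{tag}_{cam}.png",o)
    return p
if __name__=="__main__":
    for cam in("top","side"):fitcell(cam,cam+".npz",(.4775,-.414),0,np.radians(-36.7),True,True,"init")
    fitcell("side","side4.npz",(.556,.326),.1712-.061,np.radians(22.05),False,False,"hand")
    fitcell("side","side4.npz",(.556,.326),.1712-.061,np.radians(22.05),False,True,"handy")
E
python3 f2.py
```

```text
init top 233.42537113922953 [ 0.4804 -0.4149] -37.83058845283918
init side 594.2990339678208 [ 0.4767 -0.417 ] -33.22724825586711
hand side 403.14310971004045 [0.5595 0.3301] 22.05
handy side 346.707128361027 [0.5592 0.3292] 13.828634317415867
```

Run:
```python
import cv2,numpy as np
L=[cv2.imread(f"pics/cf_{t}.png") for t in("init_top","init_side","hand_side","handy_side")]
h=max(a.shape[0] for a in L);o=np.hstack([cv2.copyMakeBorder(a,0,h-a.shape[0],0,8,cv2.BORDER_CONSTANT) for a in L]);print(o.shape)
f=min(1,800/o.shape[1]);cv2.imwrite("pics/cf.png",cv2.resize(o,None,fx=f,fy=f,interpolation=cv2.INTER_AREA))
```

```text
(832, 1936, 3)
```

View pics/cf.png

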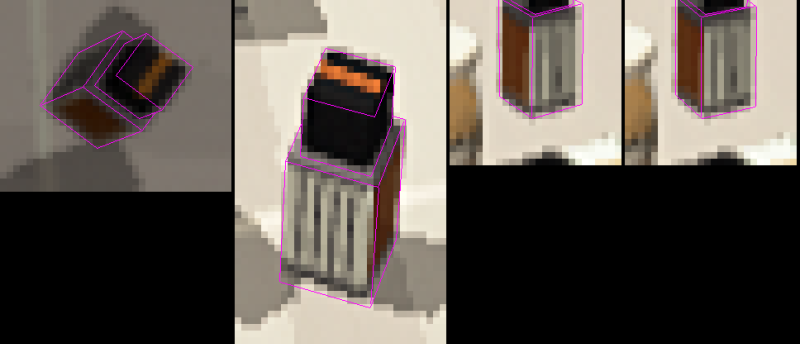

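```bash
cat > f3.py <<'E'
from fit import *
import itertools
np.set_printoptions(precision=4,suppress=True)
dirs=np.array([[np.cos(a)*np.cos(b),np.sin(a)*np.cos(b),np.sin(b)] for a in np.linspace(0,2*np.pi,24,endpoint=False) for b in np.radians([-90,-60,-30,0,30,60,90])])
def bodypts(mode,r=.004):
    P=[]
    for sx,sy in itertools.product((-1,1),(-1,1)):
        for zz in(0,.058):
            if mode=="cyl":
                P+= [(sx*.012+r*np.cos(a),sy*.012+r*np.sin(a),zz) for a in np.linspace(0,2*np.pi,24,endpoint=False)]
            else:
                zc=zz+(r if zz==0 else -r);P+= [tuple(np.array([sx*.012,sy*.012,zc])+r*d) for d in dirs]
    return np.array(P)
BP={m:bodypts(m) for m in("cyl","sph")}
def rend(cam,pose,crop,mode,ins):
    u0,v0,u1,v1=crop;img=np.zeros(((v1-v0)*S,(u1-u0)*S),np.uint8)
    def q(P):
        u,v=proj(cam,T(P,*pose));return np.round(np.stack([(u-u0+.5)*S,(v-v0+.5)*S],-1)*16).astype(np.int32)
    cv2.fillPoly(img,[cv2.convexHull(q(BP[mode]))],1,shift=4)
    o=CI[cam]["world_from_camera"][:3,3];c,s=np.cos(pose[2]),np.sin(pose[2])
    h=.016-ins;B=box(-.016,.016,-.016,.016,ins,.058-ins)
    F={'mx':[(-.016,-h,ins),(-.016,h,ins),(-.016,h,.058-ins),(-.016,-h,.058-ins)],'my':[(-h,-.016,ins),(h,-.016,ins),(h,-.016,.058-ins),(-h,-.016,.058-ins)]}
    F['px']=[(-a,b,z) for a,b,z in F['mx']];F['py']=[(a,-b,z) for a,b,z in F['my']]
    for k,P in F.items():
        n=NRM[k];n=np.array([c*n[0]-s*n[1],s*n[0]+c*n[1],0])
        if n@(o-T(P,*pose).mean(0))>0: cv2.fillPoly(img,[q(P)],{'m':0,'p':0}[k[0]]+{'x':2,'y':3}[k[1]],shift=4)
    C=np.array(list(itertools.product((-.012,.012),(-.012,.012),(.058,.085))))
    cv2.fillPoly(img,[cv2.convexHull(q(C))],5,shift=4)
    return img
def fit(cam,fn,x0,z,yaw0,usecap,fity,tag,mode,ins=.002,fz=False):
    img=np.load(fn)["p"];full=(0,0,560,420)
    b=rend(cam,(x0[0],x0[1],yaw0,z),full,mode,ins)
    sm=cv2.resize((b>0).astype(np.float32),(560,420),interpolation=cv2.INTER_AREA)>.2
    mask=cv2.dilate(sm.astype(np.uint8),np.ones((7,7)))>0
    if not usecap:
        u,v=proj(cam,np.array([x0[0],x0[1],z+.058]));mask[:int(v)+3]=0
    vv,uu=np.where(mask);crop=(uu.min()-2,vv.min()-2,uu.max()+3,vv.max()+3)
    def g(p):return cost(img,rend(cam,(p[0],p[1],p[2] if fity else yaw0,z),crop,mode,ins),crop,mask,6)
    best=None
    for k in range(4):
        a=np.array([x0[0]+[0,.003,-.003,.002][k],x0[1]+[0,-.003,.003,.003][k],yaw0])
        sim=np.vstack([a]+[a+np.eye(3)[i]*[.003,.003,.06][i] for i in range(3)])
        r=minimize(g,a,method="Nelder-Mead",options=dict(initial_simplex=sim,maxiter=400,xatol=1e-5,fatol=1e-4))
        if best is None or r.fun<best.fun:best=r
    p=best.x.copy()
    if not fity:p[2]=yaw0
    print(tag,cam,mode,ins,round(best.fun,1),p[:2],round(np.degrees(p[2]),2))
    lab=rend(cam,(*p[:3],z),crop,mode,ins);u0,v0,u1,v1=crop
    o=cv2.resize(img[v0:v1,u0:u1,::-1],None,fx=16,fy=16,interpolation=cv2.INTER_NEAREST)
    e=cv2.resize((cv2.Laplacian(lab,cv2.CV_8U)>0).astype(np.uint8),None,fx=2,fy=2)>0;o[e]=(255,0,255);cv2.imwrite(f"pics/cg_{tag}_{cam}_{mode}.png",o)
    return p
if __name__=="__main__":
  for mode in("cyl","sph"):
   for ins in(.002,.004):
    for cam in("top","side"):fit(cam,cam+".npz",(.4785,-.414),0,np.radians(-36.7),True,False,"init",mode,ins)
    fit("side","side.npz",(.4785,-.414),0,np.radians(-36.7),True,True,"inity",mode,ins)
    fit("side","side4.npz",(.5585,.328),.1712-.061,np.radians(22.05),False,False,"hand",mode,ins)
    fit("side","side4.npz",(.5585,.328),.1712-.061,np.radians(22.05),False,True,"handy",mode,ins)
E
python3 f3.py
python3 - <<'E'
import cv2,numpy as np
L=[cv2.imread(f"pics/cg_{t}.png") for t in("init_top_sph","init_side_sph","init_side_cyl","hand_side_sph")]
h=max(a.shape[0] for a in L);o=np.hstack([cv2.copyMakeBorder(a,0,h-a.shape[0],0,8,cv2.BORDER_CONSTANT) for a in L]);
f=min(1,800/o.shape[1]);cv2.imwrite("pics/cg.png",cv2.resize(o,None,fx=f,fy=f,interpolation=cv2.INTER_AREA))
E
```

```text
init top cyl 0.002 240.2 [ 0.48   -0.4142] -36.7
init side cyl 0.002 596.1 [ 0.4767 -0.4167] -36.7
inity side cyl 0.002 581.7 [ 0.4767 -0.417 ] -33.31
hand side cyl 0.002 230.5 [0.5584 0.3281] 22.05
handy side cyl 0.002 214.7 [0.5592 0.3318] 12.43
init top cyl 0.004 233.1 [ 0.4801 -0.4146] -36.7
init side cyl 0.004 603.4 [ 0.4769 -0.4168] -36.7
inity side cyl 0.004 601.9 [ 0.4769 -0.4166] -35.96
hand side cyl 0.004 192.9 [0.5583 0.3294] 22.05
handy side cyl 0.004 193.2 [0.5582 0.3289] 21.45
init top sph 0.002 238.4 [ 0.4801 -0.4143] -36.7
init side sph 0.002 587.0 [ 0.4765 -0.4172] -36.7
inity side sph 0.002 572.5 [ 0.4764 -0.4174] -34.44
hand side sph 0.002 237.1 [0.5581 0.3266] 22.05
handy side sph 0.002 204.9 [0.5582 0.3267] 13.88
init top sph 0.004 232.9 [ 0.4797 -0.4139] -36.7
init side sph 0.004 599.1 [ 0.4764 -0.4175] -36.7
inity side sph 0.004 596.4 [ 0.4767 -0.4173] -36.03
hand side sph 0.004 201.8 [0.5574 0.3257] 22.05
handy side sph 0.004 199.1 [0.5575 0.3257] 20.18
```

View pics/cg.png

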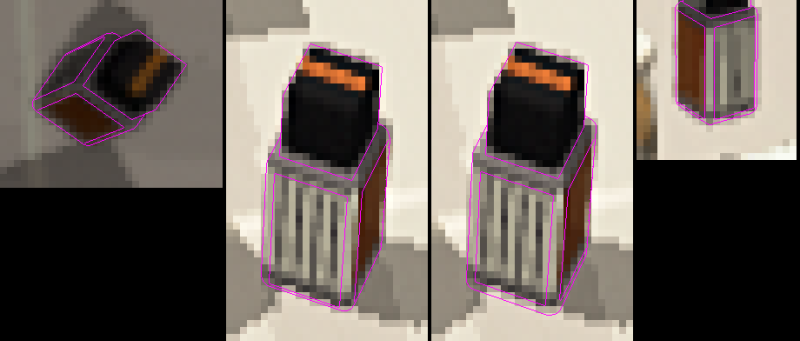

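```bash
cat > dep.py <<'E'
from h import *
import sys,cv2
np.set_printoptions(precision=4,suppress=True)
th=np.radians(22.2);O=np.array([.5577,.3266])
def loc(W):
    d=W[...,:2]-O;return np.stack([d[...,0]*np.cos(th)+d[...,1]*np.sin(th),-d[...,0]*np.sin(th)+d[...,1]*np.cos(th),W[...,2]],-1)
f0=np.load("side.npz");L0=loc(cloud("side",f0["d"]))
m=(abs(L0[...,0])<.022)&(L0[...,2]>.028)&(L0[...,2]<.052)&(L0[...,1]<-.02)&(L0[...,1]>-.045)
print("holder -y face y:",m.sum(),np.median(L0[m][:,1]),L0[m][:,1].std())
m=(abs(L0[...,0])<.024)&(abs(L0[...,1])<.026)&(L0[...,2]>.05)&(L0[...,2]<.07)
print("holder top z:",m.sum(),np.median(L0[m][:,2]))
m=(abs(L0[...,1])<.02)&(L0[...,2]>.02)&(L0[...,2]<.048)&(L0[...,0]<-.07)&(L0[...,0]>-.11);print("housing -x face x",m.sum(),np.median(L0[m][:,0]))
fn=sys.argv[1];z0=float(sys.argv[2]);f=np.load(fn);L=loc(cloud("side",f["d"]));hsv=cv2.cvtColor(f["p"],cv2.COLOR_RGB2HSV)
c=(np.hypot(L[...,0],L[...,1])<.04)&(L[...,2]>z0+.008)&(L[...,2]<z0+.052)
am=c&(hsv[...,1]>130)&(hsv[...,0]<20);gr=c&(hsv[...,1]<60)&(hsv[...,2]>90)
print("amber",am.sum(),"x med",np.median(L[am][:,0]),"y",np.median(L[am][:,1]),L[am][:,1].min(),L[am][:,1].max())
print("frost",gr.sum(),"y med",np.median(L[gr][:,1]),"x",np.median(L[gr][:,0]),L[gr][:,0].min(),L[gr][:,0].max())
for nm,mm in(("amber",am),("frost",gr)):
    P=L[mm];C=np.cov(P[:,:2].T);w,v=np.linalg.eigh(C);print(nm,"dir deg",np.degrees(np.arctan2(v[1,1],v[0,1])),"rms",np.sqrt(w[0]))
bot_=L[(np.hypot(L[...,0],L[...,1])<.04)&(L[...,2]>z0-.02)&(L[...,2]<z0+.05)][:,2];print("lowest z",np.sort(bot_)[:5])
E
python3 dep.py side4.npz .110
```

```text
holder -y face y: 60 -0.025063529459829106 0.0026660755122594297
holder top z: 86 0.058974823505022755
housing -x face x 41 -0.08473777387808182
amber 44 x med -0.014780651298423896 y 0.0008972554904127226 -0.01563759848839129 0.01492226258012194
frost 98 y med -0.013813205863612212 x -0.0014814239625187615 -0.01716017271366789 0.018899232778873305
amber dir deg 85.18210526377304 rms 0.0016796214075373787
frost dir deg 136.94551136633882 rms 0.008044381880480294
lowest z [0.11   0.1118 0.1125 0.1131 0.1131]
```

```bash
python3 -m jog '[[[0,-1.5,14],[0,0,0],1],[[0,0,15],[0,0,0],1],[[0,0,14],[0,0,0],1],[[0,0,0],[0,0,0],1],[[0,0,0],[0,0,0],1]]' 
python3 plan.py .5569 .3300 .126 22.2 1
python3 - <<'E'
from station import bot
import cv2,numpy as np
for c in("side",):
    p,d=bot.read_camera(c);np.savez(f"{c}5.npz",p=p,d=d)
    x,y=((180,190) if c=="top" else (270,170))
    cv2.imwrite(f"pics/{c}5c.png",cv2.resize(p[y-40:y+40,x-50:x+50,::-1],None,fx=7,fy=7,interpolation=cv2.INTER_CUBIC))
E
python3 dep.py side5.npz .065
python3 - <<'E'
from f3 import *
for z in(.065,):
  for m in("cyl","sph"):
    o=bot.get_obs()["eef_pos"]
    print(o-[0,0,.062])
    fit("side","side5.npz",(.557,.328),o[2]-.062,np.radians(22.2),False,False,"h5",m,.004)
E
```

```text
t: 7.48
eef_pos: [0.5565, 0.3324, 0.1289]
tool_rot: [-0.0, 0.558, 0.83, 0.0]
contact_force: [-0.0, 0.7, -0.1]
gripper_width: 0.27
t 7.47 pos [0.5565 0.3324 0.1289] yawy 22.19 tilt [0.01 0.02] F [-0.05  0.71 -0.14] T [ 0.08  0.01 -0.04] w 0.27
dworld [ 0.4 -2.4 -2.9] rv tool [ 0.01 -0.01 -0.01] shift now [-2.4 -0.6  2.9]
[-2.4 -0.6  2.9] [ 0.01 -0.01 -0.01]
holder -y face y: 60 -0.025063529459829106 0.0026660755122594297
holder top z: 86 0.058974823505022755
housing -x face x 41 -0.08473777387808182
amber 41 x med -0.015366318843489234 y 0.007700759434813968 -0.009130447206987542 0.021358413419880626
frost 78 y med -0.011323460334031622 x 0.0015710649266433066 -0.015275407304028328 0.017005529076360607
amber dir deg 83.27833075711575 rms 0.0015379865486066435
frost dir deg -177.4268132399277 rms 0.0023745106109325474
lowest z [0.0452 0.0454 0.0454 0.046  0.0468]
[0.5567 0.3325 0.0672]
h5 side cyl 0.004 952.3 [0.5779 0.333 ] 22.2
[0.5567 0.3325 0.0672]
h5 side sph 0.004 945.8 [0.5784 0.3354] 22.2
```

View pics/side5c.png

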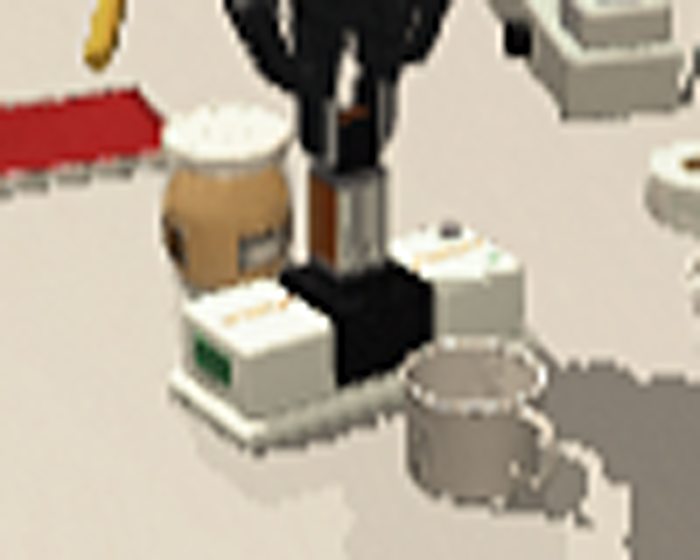

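```bash
cat > f5.py <<'E'
import sys,f3
from f3 import *
from scipy.spatial.transform import Rotation as R
MB=(.5577,.3266,np.radians(22.2))
def fit2(fn,x0,z,yaw0,ins=.004,mode="sph",fz=False,top=.05):
    img=np.load(fn)["p"];cam="side";full=(0,0,560,420)
    b=rend(cam,(x0[0],x0[1],yaw0,z),full,mode,ins)
    sm=cv2.resize((b>0).astype(np.float32),(560,420),interpolation=cv2.INTER_AREA)>.2
    mask=cv2.dilate(sm.astype(np.uint8),np.ones((5,9)))>0
    u,v=proj(cam,np.array([x0[0],x0[1],z+.058]));mask[:int(v)+3]=0
    vv,uu=np.where(mask);crop=(uu.min()-2,vv.min()-2,uu.max()+3,vv.max()+3)
    def lab(p):
        m=render(cam,meter_boxes(.063,.088,.018),MB,crop);m=np.where((m==5)|(m==6)|(m==7),5,np.where(m>0,4,0)).astype(np.uint8)
        c=rend(cam,(p[0],p[1],yaw0,z),crop,mode,ins);return np.where(c>0,c,m)
    g=lambda p:cost(img,lab(p),crop,mask,6)
    best=None
    for k in range(5):
        a=np.array([x0[0]+[0,.003,-.003,.002,-.002][k],x0[1]+[0,-.003,.003,.003,-.003][k]])
        r=minimize(g,a,method="Nelder-Mead",options=dict(initial_simplex=np.vstack([a,a+[.003,0],a+[0,.003]]),maxiter=300,xatol=1e-5,fatol=1e-4))
        if best is None or r.fun<best.fun:best=r
    p=best.x;d=p-np.array(MB[:2]);c,s=np.cos(MB[2]),np.sin(MB[2])
    print(mode,ins,round(best.fun,1),p,"rel to well x_m,y_m mm:",((c*d[0]+s*d[1])*1e3).round(2),((-s*d[0]+c*d[1])*1e3).round(2))
    l=lab(p);u0,v0,u1,v1=crop
    o=cv2.resize(img[v0:v1,u0:u1,::-1],None,fx=16,fy=16,interpolation=cv2.INTER_NEAREST)
    e=cv2.resize((cv2.Laplacian(l,cv2.CV_8U)>0).astype(np.uint8),None,fx=2,fy=2)>0;o[e]=(255,0,255);cv2.imwrite(f"pics/c5_{mode}.png",o)
if __name__=="__main__":
    o=bot.get_obs();print(o["eef_pos"],o["contact_force"])
    for mode in("cyl","sph"):
        for ins in(.003,.004): fit2(sys.argv[1],(.558,.328),o["eef_pos"][2]-.062,MB[2],ins,mode)
E
python3 f5.py side5.npz
```

```text
[0.5567 0.3325 0.1292] [-0.6284  0.2308 -0.0461]
cyl 0.003 387.3 [0.5582 0.3402] rel to well x_m,y_m mm: 5.66 12.41
cyl 0.004 387.1 [0.5575 0.3386] rel to well x_m,y_m mm: 4.32 11.16
sph 0.003 382.4 [0.5573 0.3356] rel to well x_m,y_m mm: 3.03 8.5
sph 0.004 384.3 [0.5571 0.3358] rel to well x_m,y_m mm: 2.9 8.73
```

View pics/c5_cyl.png

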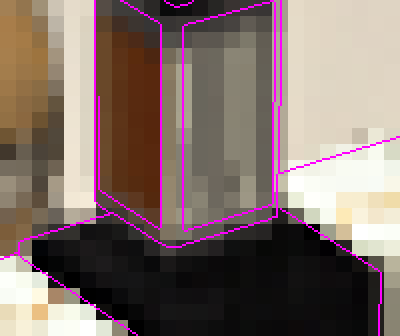

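```bash
cat > dep2.py <<'E'
from fit import *
np.set_printoptions(precision=4,suppress=True)
th=np.radians(22.2);O=np.array([.5577,.3266])
def loc(W):
    d=W[...,:2]-O;return np.stack([d[...,0]*np.cos(th)+d[...,1]*np.sin(th),-d[...,0]*np.sin(th)+d[...,1]*np.cos(th),W[...,2]],-1)
def facemask(P,er=3):
    W=T(np.array(P),*O,th);u,v=proj("side",W);m=np.zeros((420,560),np.uint8);cv2.fillPoly(m,[np.round(np.stack([u,v],-1)).astype(np.int32)],1)
    return cv2.erode(m,np.ones((er,er)))>0
F={"holder -y":[(-.0295,-.0295,.02),(.0295,-.0295,.02),(.0295,-.0295,.06),(-.0295,-.0295,.06)],
"hous-x -y":[(-.087,-.0315,.02),(-.0295,-.0315,.02),(-.0295,-.0315,.056),(-.087,-.0315,.056)],
"hous+x -y":[(.0295,-.0315,.02),(.087,-.0315,.02),(.087,-.0315,.056),(.0295,-.0315,.056)],
"hous-x end":[(-.087,-.0315,.02),(-.087,.0315,.02),(-.087,.0315,.056),(-.087,-.0315,.056)]}
for fn in("side.npz","side4.npz","side5.npz"):
    f=np.load(fn);L=loc(cloud("side",f["d"]))
    for k,P in F.items():
        m=facemask(P)&np.isfinite(L[...,0]);Q=L[m];print(fn,k,m.sum(),"med",np.median(Q,0),"std",Q.std(0))
    for k,lo in(("holder top",[(-.0295,-.0295,.06),(.0295,-.0295,.06),(.0295,.0295,.06),(-.0295,.0295,.06)]),("wtop-",[(-.087,-.0315,.056),(-.03,-.0315,.056),(-.03,.0315,.056),(-.087,.0315,.056)])):
        m=facemask(lo);print(fn,k,m.sum(),np.nanmedian(L[m],0))
E
python3 dep2.py
```

```text
side.npz holder -y 92 med [ 0.004  -0.0253  0.0392] std [0.0155 0.0064 0.0096]
side.npz hous-x -y 87 med [-0.0556 -0.0287  0.0356] std [0.015  0.003  0.0085]
side.npz hous+x -y 76 med [ 0.0591 -0.0282  0.0379] std [0.0177 0.0086 0.0085]
side.npz hous-x end 60 med [-0.0847  0.0046  0.0363] std [0.0016 0.0175 0.0081]
side.npz holder top 73 [0.0071 0.0101 0.0587]
side.npz wtop- 89 [-0.0585 -0.001   0.0573]
side4.npz holder -y 91 med [ 0.0048 -0.0244  0.0381] std [0.0152 0.0064 0.0092]
side4.npz hous-x -y 88 med [-0.0563 -0.028   0.0356] std [0.0146 0.0027 0.0087]
side4.npz hous+x -y 76 med [ 0.0599 -0.0278  0.0367] std [0.0174 0.0089 0.0085]
side4.npz hous-x end 59 med [-0.0842  0.0038  0.0367] std [0.0018 0.0176 0.0085]
side4.npz holder top 73 [0.0071 0.0098 0.0584]
side4.npz wtop- 89 [-0.059   0.0004  0.0572]
side5.npz holder -y 92 med [ 0.0038 -0.0254  0.0387] std [0.0152 0.0064 0.0098]
side5.npz hous-x -y 88 med [-0.0561 -0.0277  0.0349] std [0.0151 0.0025 0.009 ]
side5.npz hous+x -y 76 med [ 0.0603 -0.0278  0.0365] std [0.0174 0.0085 0.0085]
side5.npz hous-x end 60 med [-0.0842  0.0043  0.0367] std [0.0019 0.0176 0.0081]
side5.npz holder top 73 [-0.004  -0.0038  0.061 ]
side5.npz wtop- 89 [-0.0598 -0.0005  0.0572]
```

```bash
python3 -m jog '[[[-0.5,2.7,2],[0,0,0],1],[[0,0,0],[0,0,0],1],[[0,0,0],[0,0,0],1]]'
python3 - <<'E'
from station import bot
import cv2,numpy as np
p,d=bot.read_camera("side");np.savez("side6.npz",p=p,d=d)
cv2.imwrite("pics/side6c.png",cv2.resize(p[145:200,240:310,::-1],None,fx=10,fy=10,interpolation=cv2.INTER_NEAREST))
p,d=bot.read_camera("top");
cv2.imwrite("pics/top6.png",p[:,:,::-1])
E
python3 plan.py; python3 dep.py side6.npz .065
```

```text
t: 7.9
eef_pos: [0.5592, 0.3327, 0.1269]
tool_rot: [0.0, 0.558, 0.83, 0.0]
contact_force: [0.1, 0.5, -1.7]
gripper_width: 0.278
t 8.0 pos [0.5591 0.3327 0.1269] yawy 22.19 tilt [0.01 0.  ] F [-0.55 -0.41 -0.66] T [-0.07 -0.04  0.  ] w 0.269
holder -y face y: 60 -0.025063529459829106 0.0026660755122594297
holder top z: 86 0.058974823505022755
housing -x face x 41 -0.08473777387808182
amber 41 x med -0.01216299249977816 y 0.0040245613872734835 -0.009117675951572623 0.016799113313683486
frost 75 y med -0.011770942604043516 x 0.000761791192351661 -0.014221529191786472 0.018868767066161647
amber dir deg 86.01387528854494 rms 0.001779260276278136
frost dir deg -177.7405206336489 rms 0.002243608908963323
lowest z [0.0451 0.0456 0.0457 0.0459 0.046 ]
```

View pics/side6c.png

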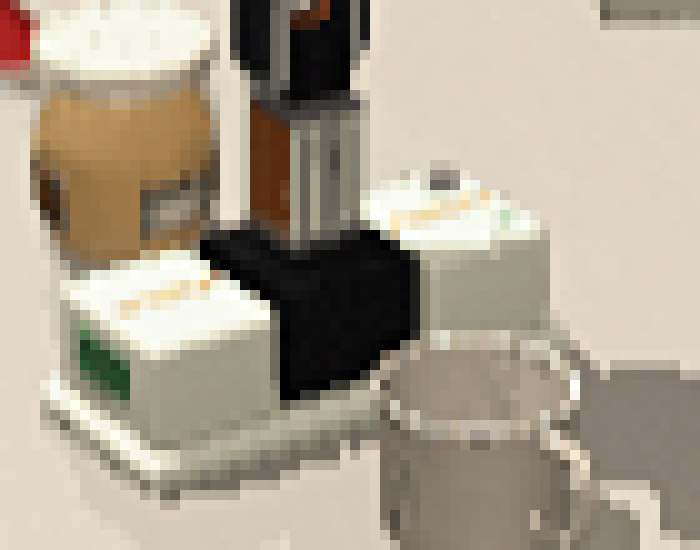

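Run:
```python
from dep2 import loc
from h import *
import cv2
f=np.load("side6.npz");W=cloud("side",f["d"]);L=loc(W)
print()
for v in range(150,178):
    r=[]
    for u in range(268,275):
        p=f["p"][v,u];r.append("%3d/%3d,%4.0f,%4.0f"%(p.mean(),L[v,u,0]*1e3,L[v,u,1]*1e3,L[v,u,2]*1e3))
    print(v," ".join(r))
for P in([-.0295,.0295,.06],[.0295,-.0295,.06],[-.0295,-.0295,.06],[0,0,.06]):
    from fit import T
    print(P,proj("side",T([P],.5577,.3266,np.radians(22.2)))) 
    print("   top meter",proj("side",T([P],.5608,.3309,np.radians(22.2))))
```

```text
side.npz holder -y 92 med [ 0.004  -0.0253  0.0392] std [0.0155 0.0064 0.0096]
side.npz hous-x -y 87 med [-0.0556 -0.0287  0.0356] std [0.015  0.003  0.0085]
side.npz hous+x -y 76 med [ 0.0591 -0.0282  0.0379] std [0.0177 0.0086 0.0085]
side.npz hous-x end 60 med [-0.0847  0.0046  0.0363] std [0.0016 0.0175 0.0081]
side.npz holder top 73 [0.0071 0.0101 0.0587]
side.npz wtop- 89 [-0.0585 -0.001   0.0573]
side4.npz holder -y 91 med [ 0.0048 -0.0244  0.0381] std [0.0152 0.0064 0.0092]
side4.npz hous-x -y 88 med [-0.0563 -0.028   0.0356] std [0.0146 0.0027 0.0087]
side4.npz hous+x -y 76 med [ 0.0599 -0.0278  0.0367] std [0.0174 0.0089 0.0085]
side4.npz hous-x end 59 med [-0.0842  0.0038  0.0367] std [0.0018 0.0176 0.0085]
side4.npz holder top 73 [0.0071 0.0098 0.0584]
side4.npz wtop- 89 [-0.059   0.0004  0.0572]
side5.npz holder -y 92 med [ 0.0038 -0.0254  0.0387] std [0.0152 0.0064 0.0098]
side5.npz hous-x -y 88 med [-0.0561 -0.0277  0.0349] std [0.0151 0.0025 0.009 ]
side5.npz hous+x -y 76 med [ 0.0603 -0.0278  0.0365] std [0.0174 0.0085 0.0085]
side5.npz hous-x end 60 med [-0.0842  0.
[... 1246 characters left out ...]
1, 111 101/  0, -12, 111 102/  6, -10, 109 126/ 10, -11, 108
159  50/-10,  -3, 106 152/-12, -12, 110  94/-11, -17, 112 128/  0,  -7, 105 100/ -1, -16, 109  86/  6, -11, 105 126/  9, -12, 105
160  47/-12,  -6, 104 151/-11, -11, 106  95/ -9, -13, 106 127/ -1,  -9, 102 101/  1, -11, 102  70/  1, -17, 105 128/ 11,  -9,  99
161  48/ -9,  -1,  97 150/-10, -10, 101  94/ -7, -12, 101 144/ -4, -13, 101 101/  2,  -9,  97  70/  7,  -9,  96 126/  9, -13,  97
162  48/-10,  -2,  94 151/-13, -14, 100  94/ -8, -13,  98 155/ -3, -13,  96 100/  0, -14,  96  85/  5, -11,  93 127/  9, -12,  93Traceback (most recent call last):
  File "<stdin>", line 9, in <module>
ValueError: cannot convert float NaN to integer
```

```bash
python3 - <<'E' | tail -12
from h import *
from fit import T
for nm,P in(("L",[-.0295,.0295,.06]),("R",[.0295,-.0295,.06]),("N",[-.0295,-.0295,.06]),("F",[.0295,.0295,.06]),("C",[0,0,.06]),("cellN",[-.0143,-.0143,.065])):
    print(nm,[np.round(np.ravel(proj("side",T([P],*o,np.radians(22.2)))),1) for o in((.5577,.3266),(.5593,.3318),(.5608,.3309))]) 
f=np.load("side.npz")["p"].mean(-1).astype(int)
print("cols 257..284");
for v in range(158,176): print(v,f[v,257:285])
E
```

```text
170 [240 239 195   0   3  13  24  29  29  25  16   8  12  12  13  12  11  17
  17  21  22  23  17  45 155 254 253 248]
171 [253 254 251 240  20   0  10  19  27  31  27  18  15  13  18  20  22  25
  27  28  23  21  16   4  39 241 243 218]
172 [250 251 254 249 143 155   0   2  14  24  23  25  22  22  27  31  28  21
  21  20  14  11  11   5  37 184 193 163]
173 [237 220 238 194 244 250 240  16   0  10  16  28  29  26  24  22  20  12
  13  11  13  13  12   7  34 157 167 158]
174 [218 229 241 235 252 253 255 236 152   0   8  21  20  16  13  13  12  12
  12  13  12  13  13   9  31 135 168 159]
175 [244 251 250 250 249 250 251 255 251 244  31   5  11  12  13  12  14  14
  12  13  12  11  12   9  31 136 167 159]
```

Run:
```python
from h import *
from fit import T
import cv2
for nm,P in(("L",[-.0295,.0295,.06]),("R",[.0295,-.0295,.06]),("N",[-.0295,-.0295,.06]),("F",[.0295,.0295,.06]),("C",[0,0,.06]),("cellN",[-.0143,-.0143,.065])):
    print(nm,[np.round(np.ravel(proj("side",T([P],*o,np.radians(22.2)))),1) for o in((.5577,.3266),(.5593,.3318),(.5608,.3309))]) 
L=[]
for n in("side.npz","side6.npz"):
    p=np.load(n)["p"][155:185,252:290,::-1];p=np.clip(p.astype(float)*(1 if 1 else 1),0,255)
    p=(255*(p/255)**.45).astype(np.uint8)
    L.append(cv2.resize(p,None,fx=10,fy=10,interpolation=cv2.INTER_NEAREST))
cv2.imwrite("pics/cmp.png",np.hstack(L))
```

```text
L [array([258.8, 168.6]), array([258.9, 167.9]), array([259.4, 168. ])]
R [array([281.2, 170.5]), array([281.2, 169.8]), array([281.7, 169.9])]
N [array([267.8, 174.7]), array([267.9, 174. ]), array([268.4, 174. ])]
F [array([271.9, 164.6]), array([272., 164.]), array([272.5, 164. ])]
C [array([269.9, 169.5]), array([270. , 168.9]), array([270.5, 168.9])]
cellN [array([268.9, 170.8]), array([269. , 170.1]), array([269.5, 170.1])]
```

View pics/cmp.png

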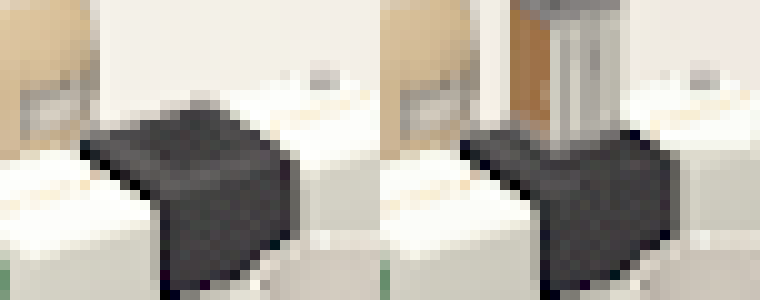

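Run:
```python
import numpy as np,cv2
L=[]
for n in("side.npz","side6.npz"):
    p=np.load(n)["p"][160:180,255:287,::-1].astype(float)
    p=(255*np.clip(p/90,0,1)**.6).astype(np.uint8)
    L.append(cv2.resize(p,None,fx=24,fy=24,interpolation=cv2.INTER_NEAREST)[:, :])
L=[cv2.resize(a,None,fx=.52,fy=.52) for a in L]
cv2.imwrite("pics/cmp2.png",np.hstack(L));print(L[0].shape)
for n in("side.npz","side6.npz"):
    f=np.load(n)["p"].mean(-1).astype(int)
    for v in range(162,178): print(v,' '.join("%3d"%x for x in f[v,257:285]))
```

```text
(250, 399, 3)
162 127  87 108  68  76 232 222 221 221 220 221 221 220 221 221 220 220 220 220 221 220 219 219 198 235 221 151 147
163  92  60 100  70  74 232 223 220 220 221 221 222 222 223 224 224 223 220 220 218 221 232 243 236 250 221 105 108
164  94 113 111  83 103 231 224 222 221 222 223 226 228 232 181 183 205 238 243 243 243 247 250 251 252 245 229 231
165 145 150 130  75 162 231 225 224 227 228 231 185 173 165  76  78 118 196 248 254 252 251 250 250 251 246 239 223
166 158 138 110  82 159 235 232 208 187 164 167  79  48  11  11  14  16  51 162 238 255 253 237 237 225 216 219 230
167 129 103  99 112 104 178 166 121  83  19  12  14  15  12   9  12  15  18  14 103 218 251 230 243 233 238 244 251
168 106  97 109  78  50  52  16  17  16  15  12  11  10  11  12  12  11  19  18  16  12 163 198 255 254 251 250 249
169 137 106 123   4  19  24  26  26  17  13  11  12  13  13  10  13  13  11  14  16  16   9  46 227 247 253 251 250
170 240 239 195   0   3  13  24  29  29  25  16   8  12  12  13  12  11  17  17  21  22  23  17  45 155 254 253 248
171 253 254 251 240  20   0  10  19  27  3
[... 1925 characters left out ...]
 168
172 247 248 252 243 134 144   0   6  10  19  17  18  16  15  18  14  13  13  12  13  12  11  10   8  27 130 167 152
173 230 212 231 186 236 244 227  14   0   9  15  22  21  21  19   9  12  13  10  10  11  11  12   7  30 128 158 151
174 210 221 235 227 249 250 254 224 142   0   7  16  18  16  13  12  11  13  10  12  10  11  10   9  29 127 159 150
175 238 247 247 246 246 246 248 253 245 222  25   6  10  14  11  13  10  13  10  11  13  11  12   7  29 127 158 149
176 246 245 246 245 246 247 247 246 248 251  92   6  10  14  11  12  12  12  12  12  12  10  11   9  29 126 157 148
177 246 246 247 247 245 242 238 226 208 196 114   3  11  10  11  11  14  10  10  11  10  12  12   7  26 123 155 143
```

View pics/cmp2.png

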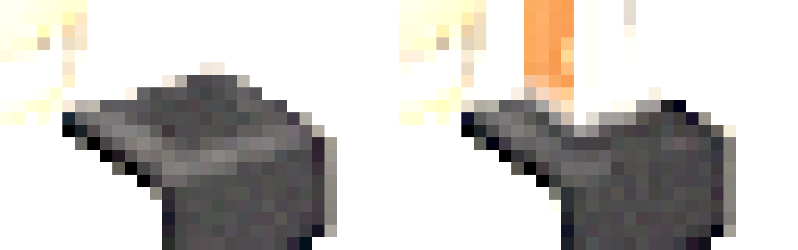

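The gamma-lifted side view shows the rim of the well. The well centre is at u≈270.5 and the cell centre at u≈270.1, with its near bottom corner at row 170.1 where about 170.2 is expected. I shift about 1.5 mm and start feeling downward.

```bash
python3 -m jog '[[[-0.9,1.3,3],[0,0,0],1],[[0,0,3],[0,0,0],1],[[0,0,1],[0,0,0],1],[[0,0,0],[0,0,0],1]]'; python3 plan.py;  python3 -m jog '[[[0,0,1.5],[0,0,0],1],[[0,0,1.5],[0,0,0],1],[[0,0,0],[0,0,0],1]]'; python3 plan.py
```

```text
t: 8.5
eef_pos: [0.561, 0.3328, 0.1214]
tool_rot: [0.0, 0.558, 0.83, 0.0]
contact_force: [-2.8, -3.1, 10.2]
gripper_width: 0.276
t 8.5 pos [0.561  0.3328 0.1214] yawy 22.18 tilt [0.07 0.01] F [-2.84 -3.1  10.19] T [-0.63  0.64 -0.07] w 0.276
t: 8.88
eef_pos: [0.5606, 0.3329, 0.1167]
tool_rot: [-0.0, 0.558, 0.83, 0.0]
contact_force: [-0.7, 1.4, 1.9]
gripper_width: 0.272
t 8.88 pos [0.5606 0.3329 0.1167] yawy 22.2 tilt [-0.    0.05] F [-0.72  1.37  1.94] T [0.35 0.03 0.02] w 0.272
```

```bash
for i in 1; do python3 -m jog '[[[0,0,2],[0,0,0],1],[[0,0,0],[0,0,0],1]]' >/dev/null; python3 plan.py; done; python3 -m jog '[[[0,0,2],[0,0,0],1],[[0,0,0],[0,0,0],1]]' > /dev/null; python3 plan.py
python3 - <<'E'
from station import bot
import cv2,numpy as np
p,d=bot.read_camera("side");np.savez("side7.npz",p=p,d=d)
cv2.imwrite("pics/side7c.png",cv2.resize(p[140:190,240:310,::-1],None,fx=10,fy=10,interpolation=cv2.INTER_NEAREST))
E
```

```text
t 9.12 pos [0.5605 0.3332 0.1149] yawy 22.22 tilt [0.01 0.08] F [0.28 3.01 1.19] T [0.82 0.1  0.05] w 0.269
t 9.38 pos [0.5606 0.3331 0.113 ] yawy 22.21 tilt [0.02 0.07] F [-0.4   4.23  2.55] T [1.11 0.12 0.01] w 0.274
```

View pics/side7c.png

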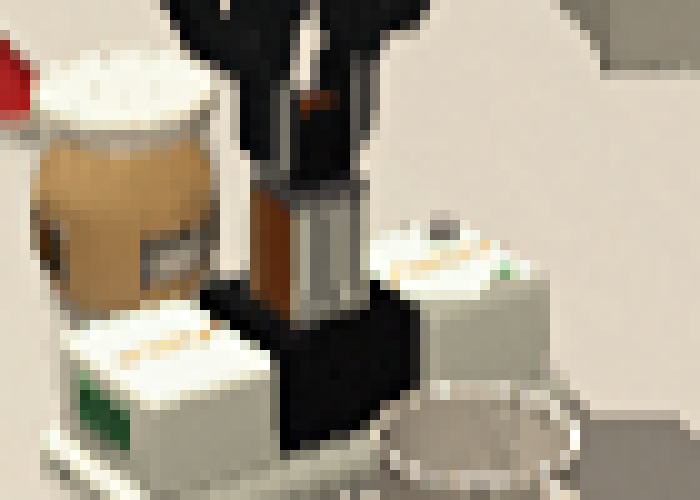

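```bash
s(){ python3 plan.py; }; python3 -m jog '[[[0.5,0,2],[0,0,0],1],[[0,0,0],[0,0,0],1]]' >/dev/null; s; python3 -m jog '[[[0,0,2],[0,0,0],1],[[0,0,0],[0,0,0],1]]' > /dev/null; s;python3 -m jog '[[[0,0,2],[0,0,0],1],[[0,0,0],[0,0,0],1]]' > /dev/null; s
```

```text
t 9.68 pos [0.5605 0.3334 0.111 ] yawy 22.2 tilt [0.03 0.05] F [-0.23  5.18  2.7 ] T [1.28 0.18 0.05] w 0.266
t 9.93 pos [0.5605 0.3335 0.109 ] yawy 22.2 tilt [0.02 0.06] F [-1.52  3.89  3.95] T [1.33 0.18 0.05] w 0.271
t 10.18 pos [0.5604 0.3337 0.1071] yawy 22.21 tilt [0.02 0.08] F [-1.28  5.36  4.24] T [1.43 0.26 0.03] w 0.275
```

```bash
s(){ python3 plan.py; }; python3 -m jog '[[[0.4,0,2],[0,0,0],1],[[0,0,0],[0,0,0],1]]' >/dev/null; s; python3 -m jog '[[[0,0,2],[0,0,0],1],[[0,0,0],[0,0,0],1]]' > /dev/null; s;python3 -m jog '[[[0,0,2],[0,0,0],1],[[0,0,0],[0,0,0],1]]' > /dev/null; s
```

```text
t 10.43 pos [0.56   0.3336 0.1045] yawy 22.21 tilt [-0.02  0.04] F [-0.15  5.99  1.93] T [ 1.56  0.23 -0.01] w 0.275
t 10.68 pos [0.5598 0.3336 0.1023] yawy 22.21 tilt [-0.05  0.03] F [-1.63  5.18  1.18] T [1.51 0.26 0.02] w 0.271
t 10.93 pos [0.5597 0.3335 0.1003] yawy 22.21 tilt [-0.06  0.02] F [-1.56  5.61  0.78] T [1.45 0.31 0.02] w 0.272
```

```bash
s(){ python3 plan.py; };  python3 -m jog '[[[0,0,1.5],[0,0,0],1],[[0,0,0],[0,0,0],1]]' > /dev/null; s;python3 -m jog '[[[0,0,1.5],[0,0,0],1],[[0,0,0],[0,0,0],1]]' > /dev/null; s
```

```text
t 11.18 pos [0.5596 0.3336 0.0988] yawy 22.21 tilt [-0.06  0.02] F [-1.27  5.9   0.91] T [1.41 0.35 0.02] w 0.268
t 11.43 pos [0.5596 0.3336 0.0973] yawy 22.21 tilt [-0.06  0.02] F [-1.29  5.82  1.49] T [1.41 0.3  0.05] w 0.271
```

```bash
s(){ python3 plan.py; };  python3 -m jog '[[[0,0,1.5],[0,0,0],1],[[0,0,0],[0,0,0],1]]' > /dev/null; s;python3 -m jog '[[[0,0,1.5],[0,0,0],1],[[0,0,0],[0,0,0],1]]' > /dev/null; s;python3 -m jog '[[[0,0,1.5],[0,0,0],1],[[0,0,0],[0,0,0],1]]' > /dev/null; s
```

```text
t 11.68 pos [0.5596 0.3336 0.0958] yawy 22.21 tilt [-0.06  0.02] F [-2.4   5.11  0.95] T [1.46 0.42 0.05] w 0.274
t 11.93 pos [0.5597 0.3335 0.0943] yawy 22.21 tilt [-0.06  0.02] F [-1.66  4.88  1.02] T [ 1.42  0.4  -0.05] w 0.268
t 12.18 pos [0.5596 0.3336 0.0928] yawy 22.21 tilt [-0.07  0.02] F [-1.99  5.52  0.66] T [1.47 0.43 0.04] w 0.274
```

```bash
s(){ python3 plan.py; };  python3 -m jog '[[[0,0,1.5],[0,0,0],1],[[0,0,0],[0,0,0],1]]' > /dev/null; s;python3 -m jog '[[[0,0,1.5],[0,0,0],1],[[0,0,0],[0,0,0],1]]' > /dev/null; s
```

```text
t 12.43 pos [0.5596 0.3336 0.0913] yawy 22.22 tilt [-0.06  0.02] F [-1.5   6.02  1.24] T [1.4  0.4  0.04] w 0.273
t 12.68 pos [0.5596 0.3336 0.0899] yawy 22.22 tilt [-0.06  0.02] F [-1.63  5.89  1.17] T [ 1.41  0.41 -0.02] w 0.27
```

```bash
s(){ python3 plan.py; };  python3 -m jog '[[[0,0,1.5],[0,0,0],1],[[0,0,0],[0,0,0],1]]' > /dev/null; s;python3 -m jog '[[[0,0,1.5],[0,0,0],1],[[0,0,0],[0,0,0],1]]' > /dev/null; s
```

```text
t 12.93 pos [0.5596 0.3336 0.0884] yawy 22.22 tilt [-0.06  0.02] F [-1.26  5.79  1.62] T [1.42 0.44 0.02] w 0.273
t 13.18 pos [0.5597 0.3337 0.0874] yawy 22.22 tilt [-0.04  0.02] F [-2.32  4.88  4.65] T [ 1.22  0.64 -0.  ] w 0.273
```

```bash
s(){ python3 plan.py; };  python3 -m jog '[[[0,0,1.5],[0,0,0],1],[[0,0,0],[0,0,0],1]]' > /dev/null; s;python3 -m jog '[[[0,0,1.5],[0,0,0],1],[[0,0,0],[0,0,0],1]]' > /dev/null; s
python3 - <<'E'
from station import bot
import cv2,numpy as np
p,d=bot.read_camera("side");np.savez("side8.npz",p=p,d=d)
cv2.imwrite("pics/side8c.png",cv2.resize(p[140:190,240:310,::-1],None,fx=10,fy=10,interpolation=cv2.INTER_NEAREST))
E
```

```text
t 13.43 pos [0.5597 0.3339 0.0871] yawy 22.21 tilt [-0.01  0.02] F [-4.79  2.97 13.49] T [0.71 1.18 0.01] w 0.273
t 13.68 pos [0.5598 0.3342 0.0868] yawy 22.21 tilt [0.02 0.01] F [-7.83  1.83 21.69] T [0.15 1.77 0.02] w 0.273
```

View pics/side8c.png

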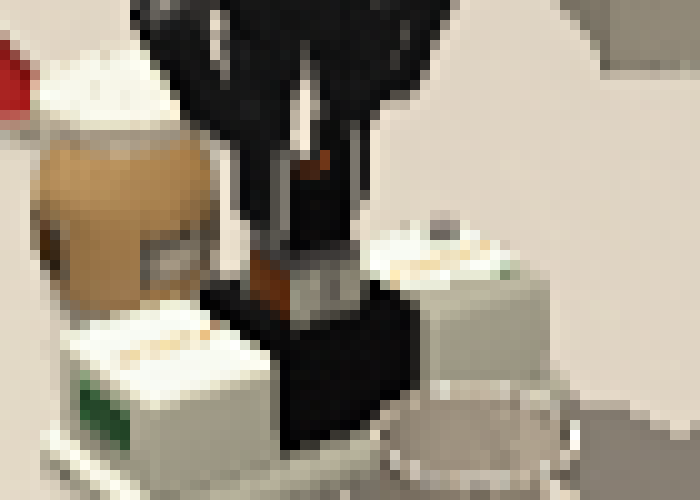

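The stop is felt: the force rose from 5 to 22 N at TCP z≈0.087. The picture shows the body sunk with about 20 mm standing above the mouth. I ease the force off to about 10 N, then open.

```bash
python3 -m jog '[[[0,0,-2],[0,0,0],1],[[0,0,0],[0,0,0],1]]' >/dev/null; python3 plan.py
```

```text
t 13.97 pos [0.5597 0.3338 0.0872] yawy 22.21 tilt [-0.02  0.02] F [-3.75  5.24  9.85] T [0.8  0.99 0.08] w 0.268
```

```bash
python3 -m jog '[[[0,0,0],[0,0,0],-0.3],[[0,0,0],[0,0,0],-0.3],[[0,0,0],[0,0,0],-0.3],[[0,0,0],[0,0,0],-0.3]]' >/dev/null; python3 plan.py
python3 -m jog '[[[0,0,-10],[0,0,0],-0.3],[[0,0,-30],[0,0,0],-0.3],[[0,0,-20],[0,0,0],-0.3],[[0,0,0],[0,0,0],-0.3],[[0,0,0],[0,0,0],-0.3]]' >/dev/null; python3 plan.py
python3 - <<'E'
from station import bot
import cv2,numpy as np
p,d=bot.read_camera("side");np.savez("side9.npz",p=p,d=d)
cv2.imwrite("pics/side9c.png",cv2.resize(p[140:190,240:310,::-1],None,fx=10,fy=10,interpolation=cv2.INTER_NEAREST))
E
```

```text
t 14.47 pos [0.5604 0.3325 0.0859] yawy 22.16 tilt [-0.02 -0.05] F [ 0.14  0.69 -0.38] T [ 0.03  0.03 -0.03] w 0.652
t 15.1 pos [0.56   0.3327 0.1456] yawy 22.18 tilt [-0.03 -0.05] F [ 0.84  0.57 -0.05] T [0.02 0.02 0.04] w 0.651
```

View pics/side9c.png

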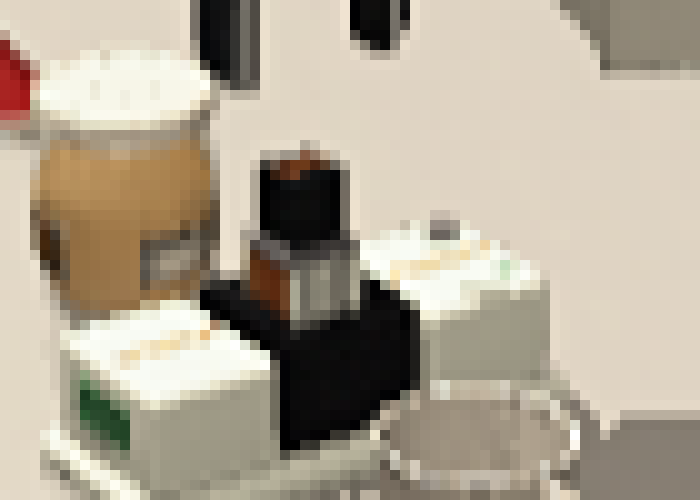

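Released and standing upright. As a check on seating, I press the cap top with shut fingers.

```bash
python3 -m jog '[[[-2,0,0],[0,0,0],1],[[0,0,0],[0,0,0],1],[[0,0,0],[0,0,0],1],[[0,0,0],[0,0,0],1],[[0,0,0],[0,0,0],1],[[0,0,0],[0,0,0],1],[[0,0,15],[0,0,0],1],[[0,0,15],[0,0,0],1],[[0,0,0],[0,0,0],1],[[0,0,0],[0,0,0],1]]' >/dev/null; python3 plan.py
python3 -m jog '[[[0,0,1.5],[0,0,0],1],[[0,0,0],[0,0,0],1]]' >/dev/null; python3 plan.py
```

```text
t 16.4 pos [0.561  0.3314 0.1161] yawy 22.19 tilt [-0.02 -0.  ] F [ 0.49 -0.42 -0.24] T [ 0.03  0.02 -0.01] w 0.004
t 16.65 pos [0.5612 0.3314 0.1151] yawy 22.18 tilt [0.02 0.01] F [-0.31 -0.07  1.28] T [-0.   -0.01  0.02] w -0.002
```

```bash
python3 -m jog '[[[0,0,1],[0,0,0],1],[[0,0,0],[0,0,0],1]]' >/dev/null; python3 plan.py
```

```text
t 16.9 pos [0.5611 0.3313 0.1139] yawy 22.19 tilt [ 0.01 -0.  ] F [-0.75  0.24  0.43] T [ 0.01 -0.01  0.03] w 0.001
```

```bash
python3 -m jog '[[[0,0,1],[0,0,0],1],[[0,0,0],[0,0,0],1]]' >/dev/null; python3 plan.py; python3 -m jog '[[[0,0,1],[0,0,0],1],[[0,0,0],[0,0,0],1]]' >/dev/null; python3 plan.py
```

```text
t 17.15 pos [0.561  0.3313 0.1127] yawy 22.18 tilt [-0.01 -0.01] F [ 0.37 -0.01  0.02] T [-0.06  0.01 -0.01] w -0.003
t 17.4 pos [0.561  0.3313 0.1117] yawy 22.18 tilt [-0.01 -0.  ] F [-0.23 -0.91 -0.4 ] T [ 0.01  0.   -0.  ] w 0.001
```

```bash
python3 -m jog '[[[0,0,1],[0,0,0],1],[[0,0,0],[0,0,0],1]]' >/dev/null; python3 plan.py; python3 -m jog '[[[0,0,1],[0,0,0],1],[[0,0,0],[0,0,0],1]]' >/dev/null; python3 plan.py
```

```text
t 17.65 pos [0.5614 0.3311 0.1111] yawy 22.16 tilt [ 0.03 -0.01] F [ 0.24 -1.64  2.31] T [-0.29  0.05 -0.03] w -0.001
t 17.9 pos [0.5619 0.3311 0.1107] yawy 22.15 tilt [ 0.09 -0.01] F [-0.84 -2.78  7.1 ] T [-0.59  0.04 -0.01] w 0.003
```

```bash
python3 -m jog '[[[0,0,1],[0,0,0],1],[[0,0,0],[0,0,0],1]]' >/dev/null; python3 plan.py
```

```text
t 18.15 pos [0.5621 0.3312 0.1105] yawy 22.14 tilt [ 0.13 -0.  ] F [-1.55 -4.25 10.19] T [-0.83  0.28 -0.02] w -0.0
```

```bash
python3 -m jog '[[[0,0,-5],[0,0,0],1],[[0,0,-40],[0,0,0],1],[[0,0,-50],[0,0,0],1],[[-40,0,-20],[0,0,0],1],[[-55,0,0],[0,0,0],1],[[-55,0,0],[0,0,0],1],[[-55,0,0],[0,0,0],1],[[-55,0,0],[0,0,0],1],[[-55,0,0],[0,0,0],1],[[-30,0,0],[0,0,0],1],[[0,0,0],[0,0,0],1],[[0,0,0],[0,0,0],1]]' >/dev/null; python3 plan.py
python3 - <<'E'
from station import bot
import cv2,numpy as np
L=[]
for c,(a,b,x,y) in(("side",(140,200,235,315)),("top",(160,235,120,220))):
    p,d=bot.read_camera(c);np.savez(c+"10.npz",p=p,d=d)
    im=p[a:b,x:y,::-1]; cv2.imwrite(f"pics/{c}10c.png",cv2.resize(im,None,fx=8,fy=8,interpolation=cv2.INTER_CUBIC))
E
```

```text
t 19.65 pos [0.6908 0.0135 0.2236] yawy 22.28 tilt [-0.03  0.07] F [ 0.58 -0.26  0.48] T [ 0.01 -0.    0.  ] w 0.001
```

View pics/side10c.png

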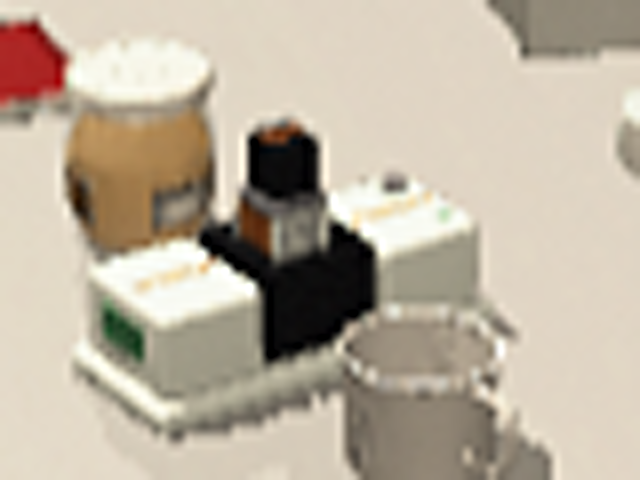

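View pics/top10c.png

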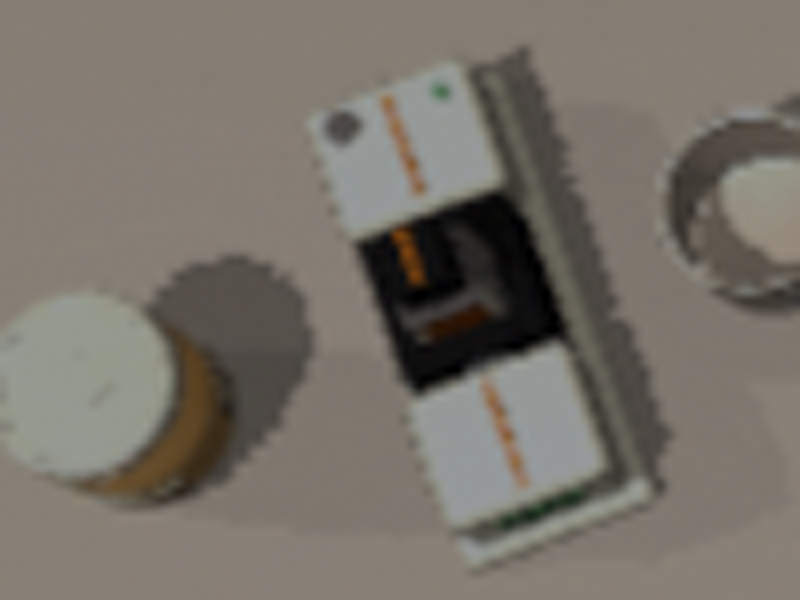

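The top view shows the cap's orange line parallel to the housing lines, with the amber face toward the housing. In the side view the cell is upright and sunk, and the jar and cup have not moved. I hand in.

```bash
python3 -c "
from station import bot
print(bot.hand_in())"
```

```text
the job is handed in; nothing more can be done
None
```

The cell farthest from the base is in the colour meter's well, pushed home on its seat and released. The job is handed in; it reported no verdict.

**What I did**
- I gripped the cap across the clear-face sides, carried the cell over, and lined it up with the well using the side camera.
- I pushed it past the spring in 1.5 to 2 mm steps until it stopped hard, about 35 mm below the mouth, and let go.
- I then pressed the cap once more with shut fingers. It was stiff from first contact, at about 10 N, with the cap top at 110 mm above the worktop. That is where the first stop had put it.

**Last checks**
- The cell looks upright in the side view. In the top view the orange line on its cap is parallel to the lines on the meter housings, so the clear faces lie across the light path.
- The jar and the cup look unmoved. The ribbon spool was not in the last crops, but the arm went nowhere near it after the grasp.
- The gripper is well clear of everything. About 20 s of the 51 s were used.

**What did not go as planned**
- **Press force:** the last insertion step briefly reached about 22 N down (23 N in all) at the wrist, before I eased it to 10 N. That is under the 30 N limit but above the 8 to 14 N asked for. I also met about 10 N at the rim on entry.
- **Camera fits:** the two cameras put the meter 3 to 5 mm apart. One early sideways correction went the wrong way and had to be undone before insertion.
- **Seat travel:** I judged this by feel only, as the seat joint could not be read.

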